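# Load a slide magazine into the push-to-release tray of a slide scanner

### The arm

A 6-joint arm with a two-finger parallel gripper is mounted at the origin on the work surface. World frame = base frame: x ahead of the robot, y to its left, z up, the work surface at z = 0. Lengths are in m, angles in rad, forces in N, time in s.
With the tool pointing down it reaches from about 0.375 to 0.9 m from the base axis. Payload 3.1 kg.
Tool frame: the origin (TCP) lies midway between the tips of the shut fingers; the grasp point (between the pads) lies 19 mm behind it; x points along the fingers, z is the direction in which the jaws open and shut, and the axes are right-handed (so a half turn about x gives the same grasp; the last joint's range is limited). The gripper opens to 87 mm and grips with 3 to 60 N. Pads are 19 mm wide; open, the fingers measure 117 mm over their backs; the gripper's body (75 mm by 190 mm) begins 51 mm behind the grasp point.
Start: joints at [-1.413, 0.527, 1.433, -0, 1.181, -0.178], TCP at [0.206, -0.59, 0.223] pointing down, gripper open.
Joint ranges: [-3.08, 3.08], [-0.75, 2.2], [0.22, 2.44], [-1.43, 4.57], [0, 2.65], [-2.85, 2.85]. Speed limits (rad/s): [2.79, 2.79, 3.14, 3.14, 3.14, 3.14].

### API

Orientations are given as a unit quaternion [x, y, z, w].
In Python, from rig import robot, optics, workorder gives the robot as it stands.
- The arm moves only by the tool arm_command, never from a script. Its argument "plan" is a list of rows, each a list of 7 numbers: the shift along the tool's x, y, z in cm, then the turn, a rotation vector about the tool's x, y, z in rad, then the finger opening in cm, from 0 to 8.7. In form: [[x, y, z, ax, ay, az, gripper], ...]. A call has 1 to 12 rows; each row shifts and turns the pose as measured when the row begins, along the tool's axes as they then stand; what a row does not reach is not made up. A row lasts 1/8 s, in which the tool goes at most 62.5 mm and 10.7 degrees, less where a joint would pass 70% of its speed; a pose out of reach is approached as far as the arm can. A call with a gripper value outside its range is refused whole. The fingers move at their own pace and stop on an object; "grip_force" is the grip in N (left out, the last holds). Time passes only in rows, so rows that do not move let the fingers close. It gives the time, the measured TCP pose, the force and the opening at its end, in the units of the state.
- robot.get_obs(): the state, without advancing time (a new reading comes with each control period).
- optics.camera(name): name is "side" or "top"; returns (picture, depth): 420x560x3 uint8, blue, green, red; 420x560 float32, m along the optical axis (not along the pixel's ray), 0 where there is no reading.
- optics.camera_info(name): a dict with "mtx" (3x3 intrinsics, pixels), "position" and "rotation" of the camera in the world. Camera axes: x right, y down, z forward; pixel columns grow to the right and rows downward; lengths in m; the calibration is good to about 2 mm. A picture is of the moment at which its call begins. camera_info takes no time and is no camera call.
- workorder.hand_in(): hands the job in, once; it reports no verdict.
The state is a dict: "time": time; "q": joint angles; "joint_velocities": joint speeds; "joint_torque": joint torques, N m; "position": TCP position; "tool_rot": TCP orientation; "ft_force": force on the tool from outside, world axes, zero at the start; "moment": the same for the moment, N m; "grip_width": finger opening in m.
Only numpy, scipy, OpenCV 4.12 (cv2) and the standard library are available. Lean on these libraries where they do the work, as an engineer would, in place of code of your own. Each camera call takes 0.05 s, during which the arm holds its last target. There are 200 camera calls.

### The job

Press the blue release key on top of the slide scanner gently, feeling for the point where the latch lets go rather than forcing it against its stop, and keep clear of the tray while it springs all the way out. Stand the yellow slide magazine down in the tray's pocket and let go of it, then push the tray gently home until it latches and stays shut. Leave the grey magazine, the oil bottle and the lens can where they are.

Things in the scene. Friction and masses are not known exactly. Their poses are not given: they have to be found in the camera images.
- scanner: slide scanner, a low white box with a black foot, fixed; 220 mm deep (x), 200 wide (y), 95 high. Origin on the desk 100 mm behind its front face; x points from front to back, y to the side where the blue key is, z up. Black tray front in the middle of the front face, blue key on top near the front. The tray comes out along -x. Turned differently each time
- tray (a joint): how far the tray is out, m: 0 latched shut, 0.1 fully out. A spring pushes it out: 6 N shut, 2.5 N fully out, damped, about 0.6 s. To latch, push it to about -0.003 (key dips by itself, then jumps up); hard stop at -0.006; let go, it rests at 0. Shutting takes 3 to 9 N all the way; over 25 N is too much
- key (a joint): how far the release key is pressed down, m: 0 at rest, sprung (2 N to start, 150 N/m). The latch lets go somewhere between 3 and 11 mm of travel, different each time and not to be seen; the hard stop comes 2 mm after that point. Up to 6 N is felt before the stop; over 12 N is too much. Only the key frees the tray
- key_top (a point): centre of the top face of the blue key, a 26 x 26 mm cap standing 18 mm above the scanner's top at rest (top at 113 mm above the desk); moves with the key; axes as the scanner's
- tray_front (a point): centre of the outer face of the black tray front, a panel 106 mm wide, 36 high (32 to 68 mm above the desk) and 8 thick; moves with the tray; axes as the scanner's, so the face looks to -x. Push it near its middle
- tray_pocket (a point): where the magazine's centre is when seated: 18 mm above the pocket floor (floor 40 mm above desk); moves with the tray; axes as the scanner's. Pocket 35 mm (x) by 85 (y), blue lips 6 mm high, those across x only at the 4 corners (middle 50 mm open). 52 mm behind the tray front's outer face (panel 8 thick); 60 mm before the scanner's front when out. 7 mm free above a seated magazine in the opening
- yellow_magazine_center (a point): centre (half-way up, 18 mm) of the yellow slide magazine, a block 30 mm (x) by 80 (y) by 36 high (z) with white slides showing in its long sides, 0.12 kg, loose on the desk, upright. Take it across its 30 mm; both ways round are the same
- grey_magazine_center (a point): centre of the grey magazine of the same shape, not to be used: leave it alone
- oil_bottle: small amber oil bottle, 32 mm wide and 60 high, loose; origin under its centre; leave it alone
- lens_can: aluminium lens can, 38 mm wide and 46 high, loose; origin under its centre; leave it alone
Things that resemble listed ones, but are neither listed nor needed, are in the scene too. Leave any pink or red look-alike of the part that bears yellow_magazine_center alone.

How it is judged:
On the way, in this order (a step that is already met when the one before it is completed fails the run):
1. the tray has sprung all the way out (value of joint tray above 0.094 m), for 0.2 s.
2. the yellow magazine sits upright in the pocket of the open tray, let go (distance between yellow_magazine_center and tray_pocket below 0.006 m and angle between yellow_magazine_center's own z axis and vertical below 0.06 rad and value of joint tray above 0.085 m and contact force between the fingers and yellow_magazine below 0.1 N), for 0.3 s.
At the end, for the whole second after the job is handed in: the tray is latched shut (within 3 mm of 0, at rest), the key is back up (within 2 mm), and the yellow magazine sits in the tray's pocket, its centre within 6 mm of the pocket's and tilted less than 0.06 rad (distance between yellow_magazine_center and tray_pocket below 0.006 m and angle between yellow_magazine_center's own z axis and vertical below 0.06 rad and value of joint tray between -0.003 and 0.003 m and velocity of joint tray below 0.01 m/s and value of joint key below 0.002 m); the robot touches nothing.
It fails at once if the key is pressed with more than 12 N (contact force between any of the fingers, the arm and key above 12 N).
It fails at once if the robot touches the tray while it springs out (value of joint tray between 0.006 and 0.09 m and velocity of joint tray above 0.03 m/s and contact force between any of the fingers, the arm and tray above 0.5 N).
It fails at once if the robot pushes on the tray with more than 25 N (contact force between any of the fingers, the arm and tray above 25 N).
It fails at once if the grey magazine, oil bottle or lens can is moved by more than 20 mm (distance of any of grey_magazine_center, oil_bottle, lens_can from where it was at the start of the episode above 0.02 m).
It also fails if it takes over 72 s, if anything falls off the work surface, if the arm or the gripper's body presses on something with over 40 N, if the wrist force passes 120 N, or if a joint passes its speed limit or range.

## Working session

There is one attempt and no reset: what is moved stays moved. The work goes in short steps, Python scripts to look and compute and a tool call to move; the robot and the scene stay as the last step left them, time stands still between calls to the robot, and variables do not carry over. Pictures are saved under pics/ and viewed, about 8 in all and at most 12, crops included, and the job is handed in when it is done.

Besides the shell and the picture viewer there is one more tool, called after "Request:" in YAML: its name, and indented under it one key for each argument. arm_command: Moves the arm, as the interface text tells. Its arguments: {"type":"object","properties":{"plan":{"type":"array"},"grip_force":{"type":"number"}},"required":["plan"]}

```bash
mkdir -p pics; ls
python3 - <<'E'
from rig import robot, optics
import cv2,numpy as np
np.set_printoptions(precision=4,suppress=True)
ims=[]
for n in("side","top"):
    im,d=optics.camera(n); cv2.imwrite(f"pics/{n}0.png",im); np.save(f"pics/{n}0.npy",d); print(n,optics.camera_info(n))
print(robot.get_obs())
E
```

```text
pics
side {'mtx': array([[429.167 ,   0.    , 285.5586],
       [  0.    , 429.167 , 200.737 ],
       [  0.    ,   0.    ,   1.    ]]), 'position': array([ 0.3516, -0.7201,  0.7833]), 'rotation': array([ 0.9034, -0.1228,  0.044 , -0.4084])}
top {'mtx': array([[383.8795,   0.    , 280.5709],
       [  0.    , 383.8795, 212.2211],
       [  0.    ,   0.    ,   1.    ]]), 'position': array([0.3631, 0.0613, 1.0627]), 'rotation': array([-0.7006,  0.7086, -0.0641,  0.0541])}
{'time': 0.1, 'q': array([-1.4135,  0.5284,  1.4338, -0.    ,  1.1814, -0.1785]), 'joint_velocities': array([-0.0011, -0.0022, -0.002 ,  0.0008,  0.0003, -0.0001]), 'joint_torque': array([ -0.0002, -44.0987, -17.715 ,   0.0635,   0.0534,  -0.    ]), 'position': array([ 0.2059, -0.5894,  0.2217]), 'tool_rot': array([ 0.4099,  0.577 , -0.4089,  0.576 ]), 'ft_force': array([-0.992 , -0.0352,  0.6091]), 'moment': array([-0.0282, -0.0681, -0.0265]), 'grip_width': 0.087157045157253}
```

View pics/side0.png

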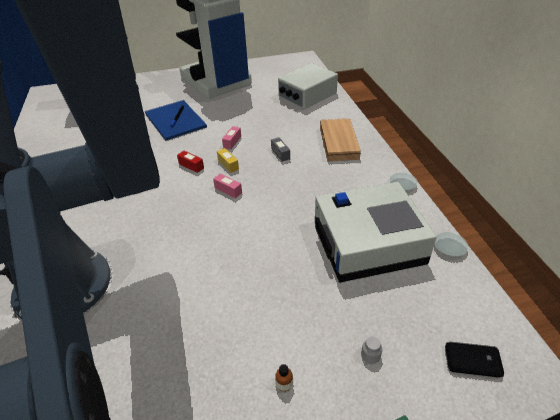

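View pics/top0.png

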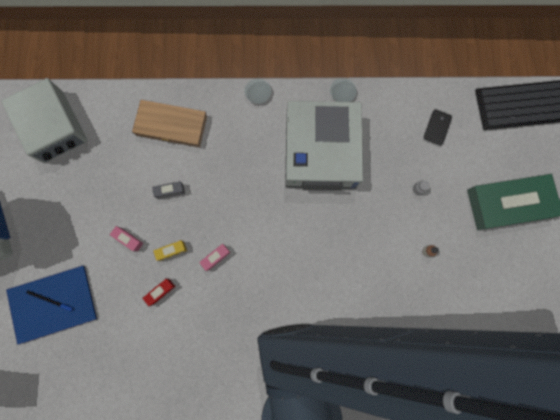

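The side view shows yellow at (228,160). Possible confusions are red (190,161), pink (231,137) and (228,185), and grey (280,149). The blue key is at (342,199), and there is also a blue front detail low on the scanner at (335,262). In the top view, yellow is at (170,250), red (158,292), pink (126,239) and (215,257), grey (168,190), and the key at (301,159).

```bash
cat > h.py <<'E'
import numpy as np, cv2
from scipy.spatial.transform import Rotation as R
from rig import robot, optics, workorder
np.set_printoptions(precision=4,suppress=True)
class View:
    def __init__(s,n):
        s.im,s.d=optics.camera(n); i=optics.camera_info(n)
        s.K=i['mtx']; s.p=i['position']; s.R=R.from_quat(i['rotation']).as_matrix()
        v,u=np.mgrid[:420,:560]; s.rays=np.dstack([(u-s.K[0,2])/s.K[0,0],(v-s.K[1,2])/s.K[1,1],np.ones_like(u)])@s.R.T
        s.P=s.p+s.rays*s.d[...,None]; s.hsv=cv2.cvtColor(s.im,cv2.COLOR_BGR2HSV)
    def ray(s,u,v): return s.R@np.array([(u-s.K[0,2])/s.K[0,0],(v-s.K[1,2])/s.K[1,1],1])
    def on(s,u,v,z): r=s.ray(u,v); return s.p+r*(z-s.p[2])/r[2]
    def mask(s,lo,hi,box):
        m=cv2.inRange(s.hsv,lo,hi); b=np.zeros_like(m); u0,v0,u1,v1=box; b[v0:v1,u0:u1]=255; return m&b
    def crop(s,name,box,k): u0,v0,u1,v1=box; cv2.imwrite(name,cv2.resize(s.im[v0:v1,u0:u1],None,fx=k,fy=k,interpolation=cv2.INTER_CUBIC))
def tri(a,ua,b,ub):
    ra,rb=a.ray(*ua),b.ray(*ub); t=np.linalg.lstsq(np.c_[ra,-rb],b.p-a.p,rcond=None)[0]
    p,q=a.p+ra*t[0],b.p+rb*t[1]; return (p+q)/2,np.linalg.norm(p-q)
def rect(P):
    (c,wh,a)=cv2.minAreaRect((P[:,:2]*1000).astype(np.float32)); 
    if wh[0]<wh[1]: a+=90; wh=wh[::-1]
    return np.array(c)/1000,np.array(wh),a  # a: dir of long side, deg
E
python3 - <<'E'
from h import *
s,t=View("side"),View("top")
for nm,V,by,bk,bs,bg in(("side",s,(205,145,245,175),(325,185,360,210),(305,175,440,285),(265,135,295,165)),("top",t,(150,235,190,265),(290,150,312,170),(280,95,370,195),(150,180,188,202))):
    m=V.mask((18,120,80),(35,255,255),by); m=cv2.morphologyEx(m,cv2.MORPH_CLOSE,np.ones((7,7)))
    P=V.P[m>0]; print(nm,"yellow z",np.percentile(P[:,2],[5,50,95])); Q=P[P[:,2]>np.percentile(P[:,2],95)-.006]; print(rect(Q),Q.mean(0))
    mk=V.mask((105,120,40),(130,255,255),bk); P=V.P[mk>0]; print(nm,"key z",np.percentile(P[:,2],[5,50,95]));Q=P[P[:,2]>np.percentile(P[:,2],90)-.005]; print(rect(Q),Q.mean(0))
    u0,v0,u1,v1=bs; P=V.P[v0:v1,u0:u1].reshape(-1,3); Q=P[(P[:,2]>.088)&(P[:,2]<.102)]; print(nm,"scanner",rect(Q),np.median(Q[:,2]))
    u0,v0,u1,v1=bg; P=V.P[v0:v1,u0:u1].reshape(-1,3); Q=P[(P[:,2]>.028)&(P[:,2]<.05)]; print(nm,"grey",rect(Q))
s.crop("pics/c1.png",(170,120,360,280),4)
E
```

```text
side yellow z [0.0063 0.0341 0.04  ]
(array([ 0.4092, -0.1684]), array([1108.0464,   54.1231]), 86.82997131347656) [0.4371 0.3374 0.0425]
side key z [0.0987 0.1125 0.1161]
(array([ 0.6644, -0.0071]), array([25.5368, 23.8313]), 168.39215087890625) [ 0.6642 -0.0076  0.1143]
side scanner (array([ 0.7185, -0.0693]), array([221.6823, 203.3299]), 178.1341781616211) 0.09665963317122955
side grey (array([0.6042, 0.3569]), array([83.5711, 31.583 ]), 102.05142498016357)
top yellow z [0.0317 0.0366 0.0402]
(array([0.4174, 0.2188]), array([328.5194,  56.4567]), 80.72657012939453) [0.4353 0.3416 0.0422]
top key z [0.1111 0.114  0.1168]
(array([ 0.6642, -0.0062]), array([23.5572, 22.2857]), 88.42485809326172) [ 0.6647 -0.0067  0.1143]
top scanner (array([ 0.7185, -0.0712]), array([221.3443, 199.9297]), 178.16262817382812) 0.09661942317771921
top grey (array([0.6043, 0.3554]), array([80.4785, 31.2879]), 100.61106395721436)
```

View pics/c1.png

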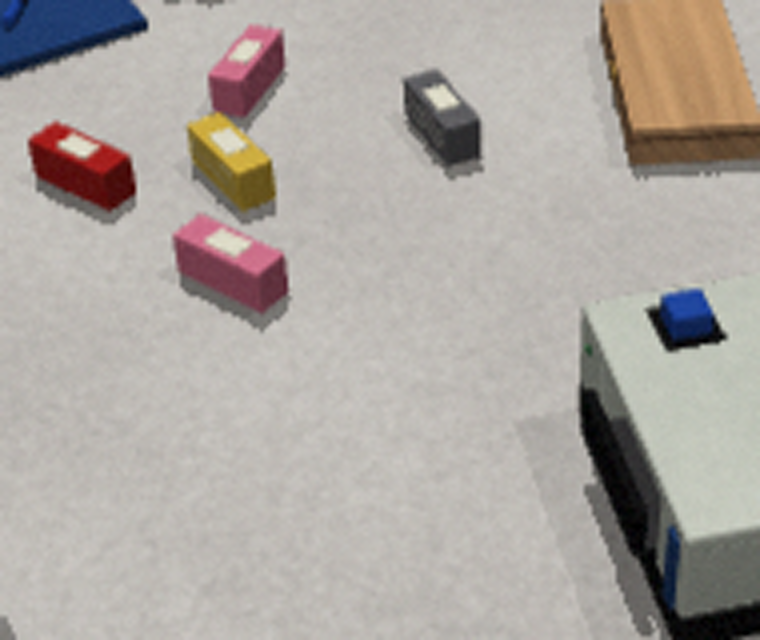

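```bash
cat >> h.py <<'E'
def go(pos,jaw=None,n=None,grip=8.7,start=None):
    """rows of equal steps to pos, tool down, jaw dir deg (None: keep) """
    if start is None: o=robot.get_obs(); start=(o['position'],o['tool_rot'])
    p,r0=np.array(start[0]),R.from_quat(start[1]); 
    z=r0.as_matrix()[:,2]; cur=np.degrees(np.arctan2(z[1],z[0]))
    tgt=cur if jaw is None else cur+(jaw-cur+90)%180-90
    x=np.array([0,0,-1.]); zz=np.array([np.cos(np.radians(tgt)),np.sin(np.radians(tgt)),0]); r1=R.from_matrix(np.c_[x,np.cross(zz,x),zz])
    rv=(r0.inv()*r1).as_rotvec(); d=np.array(pos)-p
    if n is None: n=int(np.ceil(max(np.linalg.norm(d)/.055,np.degrees(np.linalg.norm(rv))/9)))
    rows=[]
    for i in range(n):
        ri=r0*R.from_rotvec(rv*i/n); rows.append(list(np.round(ri.inv().apply(d/n)*100,2))+list(np.round(rv/n,3))+[grip])
    print("cur jaw",round(cur,1),"->",round(tgt,1),"n",n)
    for r in rows: print([float(v) for v in r])
    return np.array(pos),r1.as_quat()
E
python3 - <<'E'
from h import *
s,t=View("side"),View("top")
cs=[]
for V,by in((s,(205,145,245,175)),(t,(150,235,190,265))):
    m=V.mask((18,120,80),(35,255,255),by); m=cv2.morphologyEx(m,cv2.MORPH_CLOSE,np.ones((7,7)))
    P=V.P[m>0]; Q=P[(P[:,2]>.031)&(P[:,2]<.046)]; print(rect(Q),np.median(Q[:,2]))
    # white label on top, centroid for triangulation
    w=cv2.inRange(V.hsv,(0,0,190),(180,70,255))&cv2.erode(m,np.ones((3,3))); mm=cv2.moments(w,True); cs.append((mm['m10']/mm['m00'],mm['m01']/mm['m00']))
print(cs,tri(s,cs[0],t,cs[1]))
ck=[]
for V,b in((s,(325,185,360,210)),(t,(290,150,312,170))):
    m=V.mask((105,120,40),(130,255,255),b); m=(m>0)&(V.P[...,2]>.109); v,u=np.nonzero(m); ck.append((u.mean(),v.mean()))
print(ck,tri(s,ck[0],t,ck[1]))
go((.6645,-.007,.16),grip=0)
E
```

```text
(array([0.4372, 0.3455]), array([82.6343, 30.4206]), 108.55087471008301) 0.03749335742441279
(array([0.4368, 0.3431]), array([77.4845, 29.0153]), 109.72745132446289) 0.03677932926878724Traceback (most recent call last):
  File "<stdin>", line 8, in <module>
ZeroDivisionError: float division by zero
```

Run:
```python
from h import *
s,t=View("side"),View("top"); ck=[]
for V,b in((s,(325,185,360,210)),(t,(290,150,312,170))):
    m=V.mask((105,120,40),(130,255,255),b); m=(m>0)&(V.P[...,2]>.109); v,u=np.nonzero(m); ck.append((u.mean(),v.mean()))
print(ck,tri(s,ck[0],t,ck[1]))
go((.6645,-.007,.19),jaw=-2,grip=0)
```

```text
[(np.float64(341.325), np.float64(196.55)), (np.float64(300.421686746988), np.float64(157.86746987951807))] (array([ 0.6649, -0.0062,  0.1122]), np.float64(3.9192494847054704e-05))
cur jaw -70.8 -> -2.0 n 14
[0.23, 4.46, -2.85, -0.086, -0.0, -0.0, 0.0]
[0.23, 4.69, -2.46, -0.086, -0.0, -0.0, 0.0]
[0.23, 4.89, -2.05, -0.086, -0.0, -0.0, 0.0]
[0.23, 5.04, -1.62, -0.086, -0.0, -0.0, 0.0]
[0.23, 5.16, -1.19, -0.086, -0.0, -0.0, 0.0]
[0.23, 5.25, -0.74, -0.086, -0.0, -0.0, 0.0]
[0.23, 5.29, -0.29, -0.086, -0.0, -0.0, 0.0]
[0.23, 5.3, 0.17, -0.086, -0.0, -0.0, 0.0]
[0.23, 5.26, 0.62, -0.086, -0.0, -0.0, 0.0]
[0.23, 5.19, 1.07, -0.086, -0.0, -0.0, 0.0]
[0.23, 5.08, 1.51, -0.086, -0.0, -0.0, 0.0]
[0.23, 4.93, 1.94, -0.086, -0.0, -0.0, 0.0]
[0.23, 4.75, 2.35, -0.086, -0.0, -0.0, 0.0]
[0.23, 4.53, 2.75, -0.086, -0.0, -0.0, 0.0]
```

Request:
arm_command:
  plan:
    - [0.2,4.5,-2.9,-0.086,0,0,0]
    - [0.2,4.7,-2.5,-0.086,0,0,0]
    - [0.2,4.9,-2.1,-0.086,0,0,0]
    - [0.2,5.0,-1.6,-0.086,0,0,0]
    - [0.2,5.2,-1.2,-0.086,0,0,0]
    - [0.2,5.3,-0.7,-0.086,0,0,0]
    - [0.2,5.3,-0.3,-0.086,0,0,0]
    - [0.2,5.3,0.2,-0.086,0,0,0]
    - [0.2,5.3,0.6,-0.086,0,0,0]
    - [0.2,5.2,1.1,-0.086,0,0,0]

```text
time: 1.65
position: [0.5392, -0.1622, 0.2023]
tool_rot: [0.123, 0.693, -0.128, 0.698]
ft_force: [0.8, -1.4, 1.0]
grip_width: 0.002
```

Run:
```python
from h import *
o=robot.get_obs(); print(o['time'],o['position'],o['q'],o['ft_force'])
go((.6649,-.0065,.16),jaw=-2,grip=0)
```

```text
1.65 [ 0.5392 -0.1622  0.2023] [-0.488   0.4663  1.6177 -0.0056  1.0487 -0.1294] [ 0.7528 -1.4429  1.041 ]
cur jaw -20.4 -> -2.0 n 4
[1.04, 4.75, 1.58, -0.08, 0.002, 0.002, 0.0]
[1.05, 4.61, 1.96, -0.08, 0.002, 0.002, 0.0]
[1.05, 4.43, 2.32, -0.08, 0.002, 0.002, 0.0]
[1.05, 4.23, 2.67, -0.08, 0.002, 0.002, 0.0]
```

Request:
arm_command:
  plan:
    - [1.0,4.8,1.6,-0.08,0,0,0]
    - [1.0,4.6,2.0,-0.08,0,0,0]
    - [1.0,4.4,2.3,-0.08,0,0,0]
    - [1.0,4.2,2.7,-0.08,0,0,0]
    - [0,0,0,0,0,0,0]

```text
time: 2.28
position: [0.6714, 0.0025, 0.1609]
tool_rot: [0.003, 0.704, -0.01, 0.711]
ft_force: [-0.3, -0.7, -0.3]
grip_width: 0.0005
```

Run:
```python
from h import *
o=robot.get_obs(); print(o['position'],o['q'],o['ft_force'],o['grip_width'])
go((.6649,-.0065,.12),jaw=-2,grip=0)
```

```text
[0.6714 0.0025 0.1609] [-0.1586  0.6536  1.3724 -0.0091  1.1046 -0.1353] [-0.3101 -0.6866 -0.3108] 0.00048334558370474176
cur jaw -1.1 -> -2.0 n 1
[4.1, -0.87, -0.67, 0.016, 0.01, 0.01, 0.0]
```

Request:
arm_command:
  plan:
    - [1.5,-0.9,-0.7,0,0.01,0.01,0]
    - [1.5,0,0,0,0,0,0]
    - [0.6,0,0,0,0,0,0]
    - [0,0,0,0,0,0,0]
    - [0,0,0,0,0,0,0]

```text
time: 2.9
position: [0.6612, -0.0113, 0.1223]
tool_rot: [0.009, 0.708, -0.009, 0.706]
ft_force: [1.0, -0.0, -0.2]
grip_width: 0.0001
```

Run:
```python
from h import *
o=robot.get_obs(); print(o['position'],o['ft_force'],o['grip_width'])
V=View("side"); V.crop("pics/c2.png",(290,150,450,290),5)
go((.6649,-.0065,.116),jaw=-2,grip=0)
```

```text
[ 0.6612 -0.0113  0.1223] [ 0.9654 -0.0113 -0.2317] 0.00013801397364809486
cur jaw -1.4 -> -2.0 n 1
[0.63, 0.48, 0.36, 0.01, -0.004, -0.0, 0.0]
```

View pics/c2.png

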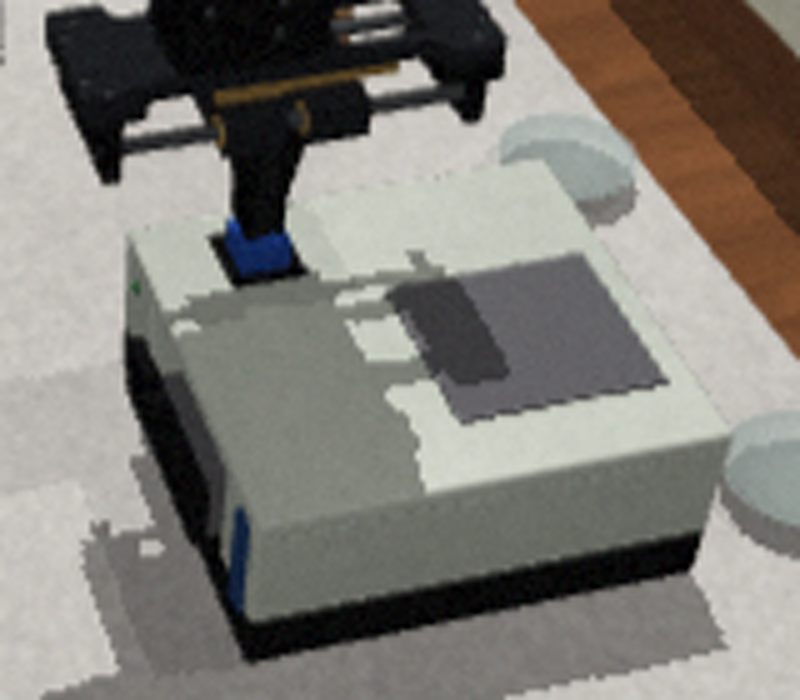

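Request:
arm_command:
  plan:
    - [0.2,0.4,0.3,0.0,0,0,0]
    - [0,0,0,0,0,0,0]
    - [0.1,0,0,0,0,0,0]
    - [0,0,0,0,0,0,0]

```text
time: 3.45
position: [0.6654, -0.0067, 0.1203]
tool_rot: [0.009, 0.708, -0.009, 0.707]
ft_force: [0.1, 0.3, 0.3]
grip_width: 0.0004
```

```bash
cat > chk.py <<'E'
from h import *
F=[]
for i in range(3):
    V=View("top"); o=robot.get_obs(); F.append(o['ft_force'])
def tray(V):
    P=V.P.reshape(-1,3); x=np.array([.9995,-.0323]); f=np.array([.6086,-.0665]); q=P[:,:2]-f; a=q@x; b=q@np.array([.0323,.9995])
    m=(P[:,2]>.05)&(P[:,2]<.075)&(abs(b)<.03)&(a<-.004)&(a>-.16); return m.sum(), (np.percentile(a[m],2) if m.sum()>5 else None)
print("t",o['time'],"pos",o['position'],"F",np.mean(F,0),"tray",tray(V))
E
python3 chk.py
```

```text
t 3.6 pos [ 0.6654 -0.0068  0.1204] F [-0.5155 -0.379  -0.1176] tray (np.int64(0), None)
```

Request:
arm_command:
  plan:
    - [0.2,0,0,0,0,0,0]
    - [0.2,0,0,0,0,0,0]
    - [0.1,0,0,0,0,0,0]
    - [0,0,0,0,0,0,0]

```text
time: 4.1
position: [0.6652, -0.0069, 0.1149]
tool_rot: [0.009, 0.708, -0.009, 0.706]
ft_force: [-0.2, 0.9, 0.3]
grip_width: 0.0002
```

```bash
python3 chk.py
```

```text
t 4.25 pos [ 0.6654 -0.0069  0.1151] F [-0.4004 -0.3252  0.0915] tray (np.int64(0), None)
```

Request:
arm_command:
  plan:
    - [0.15,0,0,0,0,0,0]
    - [0.15,0,0,0,0,0,0]
    - [0,0,0,0,0,0,0]

```text
time: 4.62
position: [0.6656, -0.007, 0.1131]
tool_rot: [0.009, 0.707, -0.009, 0.707]
ft_force: [-0.3, -0.2, -0.1]
grip_width: 0.0007
```

```bash
python3 chk.py
```

```text
t 4.775 pos [ 0.6657 -0.007   0.113 ] F [-0.1971 -0.1563  1.0344] tray (np.int64(0), None)
```

Request:
arm_command:
  plan:
    - [0.1,0,0,0,0,0,0]
    - [0.1,0,0,0,0,0,0]
    - [0,0,0,0,0,0,0]

```text
time: 5.15
position: [0.6657, -0.007, 0.1124]
tool_rot: [0.008, 0.707, -0.009, 0.707]
ft_force: [-0.9, -1.1, 1.4]
grip_width: 0.0005
```

```bash
python3 chk.py
```

```text
t 5.3 pos [ 0.6657 -0.0069  0.1123] F [-0.3551 -0.1262  2.641 ] tray (np.int64(0), None)
```

Request:
arm_command:
  plan:
    - [0.15,0,0,0,0,0,0]
    - [0.15,0,0,0,0,0,0]
    - [0,0,0,0,0,0,0]

```text
time: 5.68
position: [0.6657, -0.007, 0.1103]
tool_rot: [0.008, 0.707, -0.009, 0.707]
ft_force: [-0.4, 0.0, 1.7]
grip_width: 0.0005
```

```bash
python3 chk.py
```

```text
t 5.825 pos [ 0.6657 -0.0069  0.1103] F [-0.7394  0.2033  3.2212] tray (np.int64(0), None)
```

Request:
arm_command:
  plan:
    - [0.12,0,0,0,0,0,0]
    - [0,0,0,0,0,0,0]

```text
time: 6.08
position: [0.6657, -0.0069, 0.1095]
tool_rot: [0.008, 0.707, -0.009, 0.707]
ft_force: [-0.2, -0.2, 2.5]
grip_width: 0.0004
```

```bash
python3 chk.py
```

```text
t 6.225 pos [ 0.6657 -0.0069  0.1095] F [-1.2221  0.0473  3.4175] tray (np.int64(0), None)
```

Request:
arm_command:
  plan:
    - [0.12,0,0,0,0,0,0]
    - [0,0,0,0,0,0,0]

```text
time: 6.48
position: [0.6657, -0.007, 0.1086]
tool_rot: [0.008, 0.707, -0.009, 0.707]
ft_force: [0.0, -0.4, 3.3]
grip_width: 0.0002
```

```bash
python3 chk.py
```

```text
t 6.625 pos [ 0.6657 -0.0069  0.1086] F [-1.1213  0.1456  3.8679] tray (np.int64(0), None)
```

```bash
sed -i 's/^print("t"/S=View("side"); print("side",tray(S))\nprint("t"/' chk.py; python3 chk.py
```

```text
side (np.int64(108), np.float64(-0.012417603246828833))
t 6.775 pos [ 0.6657 -0.0069  0.1086] F [-1.5657  0.5619  3.9282] tray (np.int64(0), None)
```

Request:
arm_command:
  plan:
    - [0.12,0,0,0,0,0,0]
    - [0,0,0,0,0,0,0]

```text
time: 7.08
position: [0.6657, -0.0069, 0.1078]
tool_rot: [0.008, 0.707, -0.009, 0.707]
ft_force: [-1.3, -1.0, 1.7]
grip_width: 0.0002
```

```bash
python3 chk.py
```

```text
side (np.int64(105), np.float64(-0.012371304886269838))
t 7.225 pos [ 0.6657 -0.0069  0.1077] F [-1.5567 -0.0338  3.6396] tray (np.int64(0), None)
```

Request:
arm_command:
  plan:
    - [0.12,0,0,0,0,0,0]
    - [0,0,0,0,0,0,0]

```text
time: 7.52
position: [0.6657, -0.0069, 0.1069]
tool_rot: [0.008, 0.707, -0.009, 0.707]
ft_force: [-1.8, 0.1, 2.8]
grip_width: 0.0005
```

```bash
python3 chk.py
```

```text
side (np.int64(109), np.float64(-0.01247413977380964))
t 7.675 pos [ 0.6657 -0.0069  0.1069] F [-1.2306  0.3826  3.873 ] tray (np.int64(0), None)
```

Request:
arm_command:
  plan:
    - [0.12,0,0,0,0,0,0]
    - [0,0,0,0,0,0,0]

```text
time: 7.98
position: [0.6657, -0.0069, 0.1061]
tool_rot: [0.008, 0.707, -0.009, 0.707]
ft_force: [-0.2, -0.3, 2.9]
grip_width: 0.0002
```

```bash
python3 chk.py
```

```text
side (np.int64(110), np.float64(-0.012419097234359975))
t 8.125 pos [ 0.6657 -0.0069  0.106 ] F [-1.5793  0.3826  4.4546] tray (np.int64(0), None)
```

Request:
arm_command:
  plan:
    - [0.12,0,0,0,0,0,0]
    - [0,0,0,0,0,0,0]

```text
time: 8.43
position: [0.6657, -0.0069, 0.1052]
tool_rot: [0.008, 0.707, -0.009, 0.707]
ft_force: [-2.0, -0.3, 3.2]
grip_width: 0.0005
```

```bash
python3 chk.py
```

```text
side (np.int64(105), np.float64(-0.012500273124859164))
t 8.575 pos [ 0.6657 -0.0069  0.1051] F [-1.3764 -0.2935  3.3269] tray (np.int64(0), None)
```

Request:
arm_command:
  plan:
    - [0.12,0,0,0,0,0,0]
    - [0,0,0,0,0,0,0]

```text
time: 8.88
position: [0.6657, -0.0069, 0.1043]
tool_rot: [0.008, 0.707, -0.009, 0.707]
ft_force: [-1.5, -0.1, 3.5]
grip_width: 0.0005
```

```bash
python3 chk.py
```

```text
side (np.int64(107), np.float64(-0.01255254384151892))
t 9.025 pos [ 0.6657 -0.0069  0.1043] F [-1.278  -0.167   3.6451] tray (np.int64(0), None)
```

Request:
arm_command:
  plan:
    - [0.12,0,0,0,0,0,0]
    - [0,0,0,0,0,0,0]

```text
time: 9.32
position: [0.6657, -0.0069, 0.1035]
tool_rot: [0.008, 0.707, -0.009, 0.707]
ft_force: [-2.1, -0.5, 3.8]
grip_width: 0.0003
```

```bash
python3 chk.py
```

```text
side (np.int64(107), np.float64(-0.01276340403869187))
t 9.475 pos [ 0.6657 -0.0069  0.1035] F [-1.7904 -0.8832  4.4401] tray (np.int64(0), None)
```

Request:
arm_command:
  plan:
    - [0.12,0,0,0,0,0,0]
    - [0,0,0,0,0,0,0]

```text
time: 9.78
position: [0.6659, -0.0069, 0.1021]
tool_rot: [0.008, 0.707, -0.009, 0.707]
ft_force: [-2.2, -0.8, 2.9]
grip_width: 0.0004
```

```bash
python3 chk.py
```

```text
side (np.int64(98), np.float64(-0.07237686293295768))
t 9.925 pos [ 0.6659 -0.0069  0.1022] F [-1.1695 -0.4127  2.5902] tray (np.int64(0), None)
```

Request:
arm_command:
  plan:
    - [0.12,0,0,0,0,0,0]
    - [0,0,0,0,0,0,0]

```text
time: 10.22
position: [0.6659, -0.0069, 0.1009]
tool_rot: [0.008, 0.707, -0.009, 0.707]
ft_force: [-1.3, -1.0, 3.5]
grip_width: 0.0007
```

```bash
python3 chk.py
```

```text
side (np.int64(93), np.float64(-0.1115990647086041))
t 10.375 pos [ 0.6658 -0.0069  0.101 ] F [-1.1578 -0.1392  3.3087] tray (np.int64(0), None)
```

The key released at about 10 mm of travel: the force fell and the tray face moved to 112 mm out. Next I lift off and go above the yellow magazine.

Request:
arm_command:
  plan:
    - [-2,0,0,0,0,0,0]
    - [-4,0,0,0,0,0,0]
    - [-4,0,0,0,0,0,0]
    - [0,0,0,0,0,0,0]

```text
time: 10.92
position: [0.6671, -0.0068, 0.2061]
tool_rot: [0.009, 0.706, -0.009, 0.708]
ft_force: [1.0, 0.2, -0.7]
grip_width: 0.0003
```

```bash
python3 chk.py
python3 - <<'E'
from h import *
go((.437,.3435,.16),jaw=19.2,grip=6)
E
```

```text
side (np.int64(94), np.float64(-0.1117173011294478))
t 11.075 pos [ 0.6637 -0.0063  0.2008] F [ 0.0465 -0.0729 -0.1664] tray (np.int64(0), None)
cur jaw -1.4 -> 19.2 n 8
[0.53, 4.3, -2.93, -0.045, -0.001, -0.0, 6.0]
[0.53, 4.43, -2.73, -0.045, -0.001, -0.0, 6.0]
[0.52, 4.55, -2.53, -0.045, -0.001, -0.0, 6.0]
[0.52, 4.66, -2.33, -0.045, -0.001, -0.0, 6.0]
[0.52, 4.76, -2.12, -0.045, -0.001, -0.0, 6.0]
[0.51, 4.85, -1.9, -0.045, -0.001, -0.0, 6.0]
[0.51, 4.93, -1.68, -0.045, -0.001, -0.0, 6.0]
[0.5, 5.0, -1.46, -0.045, -0.001, -0.0, 6.0]
```

Request:
arm_command:
  plan:
    - [0.5,4.3,-2.9,-0.045,0,0,6]
    - [0.5,4.4,-2.7,-0.045,0,0,6]
    - [0.5,4.6,-2.5,-0.045,0,0,6]
    - [0.5,4.7,-2.3,-0.045,0,0,6]
    - [0.5,4.8,-2.1,-0.045,0,0,6]
    - [0.5,4.9,-1.9,-0.045,0,0,6]
    - [0.5,4.9,-1.7,-0.045,0,0,6]
    - [0.5,4.0,-1.2,-0.045,0,0,6]
    - [0,0,0,0,0,0,6]

```text
time: 12.25
position: [0.4284, 0.3421, 0.1496]
tool_rot: [-0.12, 0.708, 0.121, 0.685]
ft_force: [1.1, -0.4, -1.0]
grip_width: 0.0596
```

Run:
```python
from h import *
go((.437,.3435,.09),jaw=19.2,grip=5.5)
print(robot.get_obs()['grip_width'])
```

```text
cur jaw 19.7 -> 19.2 n 2
[2.96, -0.1, 0.52, 0.004, -0.016, -0.004, 5.5]
[2.97, -0.09, 0.48, 0.004, -0.016, -0.004, 5.5]
0.05962932093506625
```

Request:
arm_command:
  plan:
    - [3,-0.1,0.5,0,-0.02,0,5.5]
    - [2.6,-0.1,0.3,0,-0.01,0,5.5]
    - [0,0,0,0,0,0,5.5]
    - [0,0,0,0,0,0,5.5]

```text
time: 12.75
position: [0.4366, 0.3406, 0.0906]
tool_rot: [-0.118, 0.698, 0.122, 0.695]
ft_force: [0.2, -0.3, -0.5]
grip_width: 0.055
```

Run:
```python
from h import *
V=View("side"); V.crop("pics/c3.png",(170,90,300,210),5)
m=V.mask((18,120,80),(35,255,255),(205,145,245,175)); m=cv2.morphologyEx(m,cv2.MORPH_CLOSE,np.ones((7,7)))
P=V.P[m>0]; Q=P[(P[:,2]>.031)&(P[:,2]<.046)]; print(rect(Q),len(Q))
o=robot.get_obs(); print(o['position'])
go((.437,.3435,.008),jaw=19.2,grip=5.5)
```

```text
(array([0.4376, 0.347 ]), array([83.5109, 31.607 ]), 110.08074188232422) 183
[0.4365 0.3406 0.0906]
cur jaw 19.6 -> 19.2 n 2
[4.13, 0.11, 0.09, 0.003, -0.002, -0.003, 5.5]
[4.13, 0.12, 0.08, 0.003, -0.002, -0.003, 5.5]
```

View pics/c3.png

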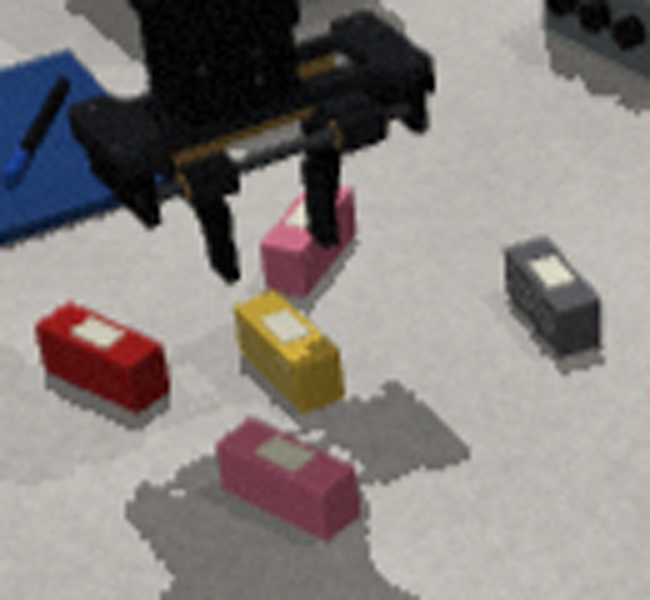

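Request:
arm_command:
  plan:
    - [3,0.1,0,0,0,0,5.5]
    - [2.5,0.1,0.1,0,0,0,5.5]
    - [1.3,0.1,0,0,0,0,5.5]
    - [0.5,0,0,0,0,0,5.5]
    - [0,0,0,0,0,0,5.5]
    - [0,0,0,0,0,0,5.5]

```text
time: 13.55
position: [0.4416, 0.3455, 0.0216]
tool_rot: [-0.117, 0.694, 0.123, 0.699]
ft_force: [0.6, 0.3, -0.2]
grip_width: 0.0549
```

Run:
```python
from h import *
print(robot.get_obs()['ft_force'])
go((.437,.3445,.008),jaw=19.2,grip=5.5)
```

```text
[ 0.603   0.3262 -0.2459]
cur jaw 19.5 -> 19.2 n 1
[1.36, 0.05, -0.48, 0.005, 0.008, -0.007, 5.5]
```

Request:
arm_command:
  plan:
    - [0.6,0,-0.3,0,0.01,0,5.5]
    - [0.6,0,-0.1,0,0,0,5.5]
    - [0.1,0,0,0,0,0,5.5]
    - [0,0,0,0,0,0,5.5]
    - [0,0,0,0,0,0,5.5]

```text
time: 14.18
position: [0.438, 0.3445, 0.0087]
tool_rot: [-0.117, 0.698, 0.122, 0.696]
ft_force: [-0.2, -0.0, 0.4]
grip_width: 0.0548
```

Run:
```python
from h import *
print(robot.get_obs()['ft_force'])
go((.437,.3445,.008),jaw=19.2,grip=5.5)
```

```text
[-0.1597 -0.0454  0.4285]
cur jaw 19.5 -> 19.2 n 1
[0.07, 0.03, -0.1, 0.005, -0.001, -0.007, 5.5]
```

Request:
arm_command:
  plan:
    - [0,0,0,0,0,0,2]
    - [0,0,0,0,0,0,2]
    - [0,0,0,0,0,0,2]
    - [0,0,0,0,0,0,2]
    - [0,0,0,0,0,0,2]
    - [0,0,0,0,0,0,2]
  grip_force: 15

```text
time: 14.92
position: [0.4382, 0.3446, 0.0089]
tool_rot: [-0.117, 0.697, 0.122, 0.696]
ft_force: [0.4, -0.3, -0.5]
grip_width: 0.0303
```

Request:
arm_command:
  plan:
    - [-1,0,0,0,0,0,2]
    - [-3,0,0,0,0,0,2]
    - [-4,0,0,0,0,0,2]
    - [-4,0,0,0,0,0,2]
    - [-2,0,0,0,0,0,2]
    - [0,0,0,0,0,0,2]
    - [0,0,0,0,0,0,2]

```text
time: 15.8
position: [0.4374, 0.343, 0.1546]
tool_rot: [-0.117, 0.698, 0.122, 0.696]
ft_force: [-0.1, -1.1, -1.2]
grip_width: 0.0301
```

Run:
```python
from h import *
s,t=View("side"),View("top")
cv2.imwrite("pics/t4.png",t.im); s.crop("pics/s4.png",(300,180,450,300),5)
o=robot.get_obs(); print(o['position'],o['grip_width'])
def meas(V,box):
    # blue lips & tray measurement
    m=V.mask((100,80,40),(130,255,255),box); P=V.P[m>0]; Q=P[(P[:,2]>.035)&(P[:,2]<.055)]; return len(Q),rect(Q) if len(Q)>5 else None
x=np.array([.9995,-.0323]); print("expect pocket",np.array([.7185,-.0705])-.170*x)
print(meas(s,(250,170,360,290)),meas(t,(260,170,370,260)))
for V in(s,t):
    P=V.P.reshape(-1,3); q=P[:,:2]-np.array([.6086,-.0665]); a=q@x; b=q@np.array([.0323,.9995])
    m=(P[:,2]>.060)&(P[:,2]<.074)&(abs(b)<.08)&(a<-.08)&(a>-.13); print(m.sum(),a[m].mean(),np.percentile(b[m],[2,98]),np.median(P[m,2]))
go((.5486,-.065,.17),jaw=-1.85,grip=2)
```

```text
[0.4374 0.3429 0.1541] 0.029680823429064945
expect pocket [ 0.5486 -0.065 ]
(141, (array([ 0.5573, -0.091 ]), array([149.7344,  66.0571]), 102.80799579620361)) (3, None)
145 -0.10807373056251635 [-0.0522  0.0501] 0.06859151303872246
144 -0.10826348139032085 [-0.0521  0.0485] 0.0685308990730023
cur jaw 19.5 -> -1.9 n 8
[-0.23, -5.27, -0.39, 0.047, -0.0, -0.001, 2.0]
[-0.23, -5.28, -0.14, 0.047, -0.0, -0.001, 2.0]
[-0.23, -5.28, 0.1, 0.047, -0.0, -0.001, 2.0]
[-0.22, -5.27, 0.35, 0.047, -0.0, -0.001, 2.0]
[-0.22, -5.25, 0.59, 0.047, -0.0, -0.001, 2.0]
[-0.21, -5.22, 0.84, 0.047, -0.0, -0.001, 2.0]
[-0.21, -5.17, 1.08, 0.047, -0.0, -0.001, 2.0]
[-0.2, -5.12, 1.32, 0.047, -0.0, -0.001, 2.0]
```

View pics/s4.png

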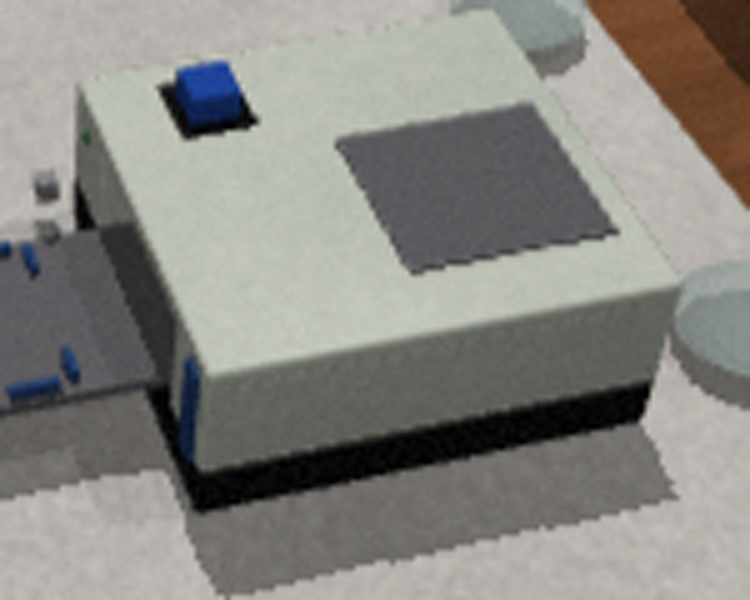

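Crop s4: the tray is out, with its blue lips at crop (30,260), (70,365) and (35,390), and the key is back up at (208,92). The panel measured from both views gives outer face ≈ -112 mm, as expected. Now I carry the magazine over.

Request:
arm_command:
  plan:
    - [-0.2,-5.3,-0.4,0.047,0,0,2]
    - [-0.2,-5.3,-0.1,0.047,0,0,2]
    - [-0.2,-5.3,0.1,0.047,0,0,2]
    - [-0.2,-5.3,0.4,0.047,0,0,2]
    - [-0.2,-5.3,0.6,0.047,0,0,2]
    - [-0.2,-5.2,0.8,0.047,0,0,2]
    - [-0.2,-5.2,1.1,0.047,0,0,2]
    - [0,-4.2,1.0,0.047,0,0,2]
    - [0,0,0,0,0,0,2]
    - [0,0,0,0,0,0,2]

```text
time: 17.15
position: [0.5435, -0.069, 0.1533]
tool_rot: [0.019, 0.715, -0.014, 0.699]
ft_force: [0.0, 0.6, -1.9]
grip_width: 0.0302
```

Run:
```python
from h import *
s,t=View("side"),View("top")
cv2.imwrite("pics/s5.png",cv2.resize(s.im[120:320,220:460],None,fx=3,fy=3,interpolation=cv2.INTER_CUBIC))
o=robot.get_obs(); tc=o['position']; print(tc,o['grip_width'])
x=np.array([.9995,-.0323]);y=np.array([.0323,.9995]);f=np.array([.6086,-.0665])
for V in(s,t):
    m=cv2.inRange(V.hsv,(100,80,30),(130,255,255)); P=V.P[m>0]; q=P[:,:2]-f; a=q@x;b=q@y
    k=(abs(b)<.07)&(a<-.02)&(a>-.11)&(P[:,2]>.035)&(P[:,2]<.055); print("lips",k.sum(), [np.percentile(v[k],[1,99]) for v in(a,b)] if k.sum()>4 else None, np.median(P[k,2]))
    m=cv2.inRange(V.hsv,(18,100,50),(35,255,255)); m=cv2.morphologyEx(m,cv2.MORPH_CLOSE,np.ones((5,5))); P=V.P[m>0]; P=P[(np.linalg.norm(P[:,:2]-tc[:2],axis=1)<.07)]
    print("mag",len(P),np.percentile(P[:,2],[1,99])); q=P[:,:2]-f; a=q@x;b=q@y; print([np.percentile(v,[1,99]) for v in(a,b)],rect(P[P[:,2]>P[:,2].max()-.008]))
print("tcp ab",(tc[:2]-f)@x,(tc[:2]-f)@y)
go((.5486,-.066,.12),jaw=-1.85,grip=2)
```

```text
[ 0.5438 -0.0685  0.1537] 0.029733932770675004
lips 124 [array([-0.0808, -0.036 ]), array([-0.0464,  0.0467])] 0.04554477494034659
mag 560 [0.1482 0.2554]
[array([-0.1111, -0.019 ]), array([-0.0431,  0.0239])] (array([ 0.5508, -0.0851]), array([108.1599,  41.1216]), 25.62050437927246)
lips 0 None nan
  return _methods._mean(a, axis=axis, dtype=dtype,
  ret = ret.dtype.type(ret / rcount)
Traceback (most recent call last):
IndexError: index -1 is out of bounds for axis 0 with size 0
```

View pics/s5.png

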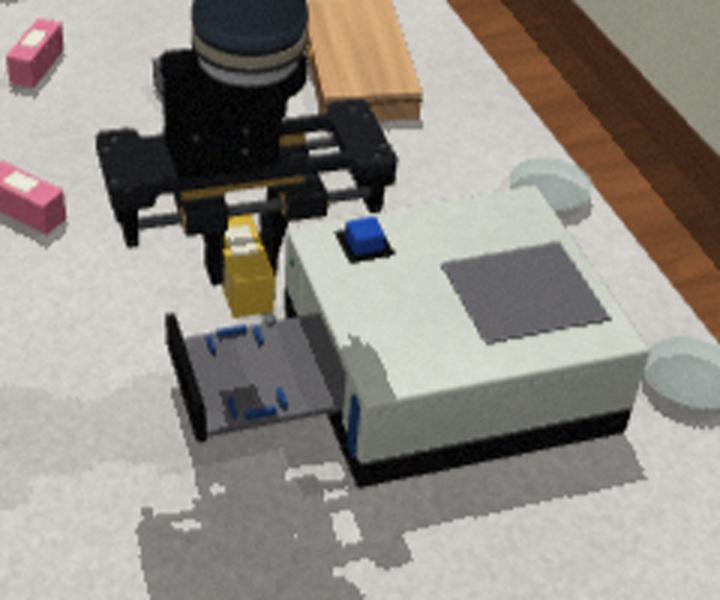

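Crop s5: the magazine hangs at crop (248,265) over the open tray at (255,370), with four corner lips and the two end lips visible. Now I align above the pocket.

Run:
```python
from h import *
go((.5491,-.0656,.10),jaw=-1.85,grip=2,n=3)
```

```text
cur jaw -2.6 -> -1.8 n 3
[1.79, 0.09, 0.21, -0.004, -0.007, -0.002, 2.0]
[1.79, 0.09, 0.2, -0.004, -0.007, -0.002, 2.0]
[1.79, 0.1, 0.19, -0.004, -0.007, -0.002, 2.0]
```

Request:
arm_command:
  plan:
    - [1.7,0.1,0.2,-0.004,-0.007,0,2]
    - [1.7,0.1,0.2,-0.004,-0.007,0,2]
    - [1.2,0.1,0.2,-0.004,-0.007,0,2]
    - [0,0,0,0,0,0,2]
    - [0,0,0,0,0,0,2]

```text
time: 17.88
position: [0.5485, -0.0594, 0.1069]
tool_rot: [0.011, 0.707, -0.006, 0.707]
ft_force: [1.2, 0.1, -1.1]
grip_width: 0.0297
```

```bash
cat > m.py <<'E'
from h import *
s,t=View("side"),View("top"); o=robot.get_obs(); tc=o['position']; print(o['time'],tc,o['ft_force'],o['grip_width'])
x=np.array([.9995,-.0323]);y=np.array([.0323,.9995]);f=np.array([.6086,-.0665])
print("tcp ab",(tc[:2]-f)@x,(tc[:2]-f)@y)
for n,V in(("side",s),("top",t)):
    m=cv2.inRange(V.hsv,(18,110,40),(35,255,255)); P=V.P[m>0]; P=P[(np.linalg.norm(P[:,:2]-tc[:2],axis=1)<.06)&(P[:,2]<tc[2]+.035)&(P[:,2]>tc[2]-.02)]
    if len(P)<20: print(n,"few",len(P)); continue
    q=P[:,:2]-f; a=q@x;b=q@y; e=b<b.min()+.008; print(n,len(P),"z",np.percentile(P[:,2],[2,98]),"a",np.percentile(a,[2,98]),"b",np.percentile(b,[2,98]),"end face a",np.percentile(a[e],[3,97]),"b",np.median(b[e]))
E
python3 m.py
python3 - <<'E'
from h import *
go((.5491,-.0656,.06),jaw=-1.85,grip=2,n=2)
E
```

```text
17.975 [ 0.5485 -0.0597  0.107 ] [ 0.9142 -0.9399 -0.9811] 0.029843751728099104
tcp ab -0.060300992154391025 0.004890501008442659
side 343 z [0.1019 0.1374] a [-0.075  -0.0454] b [-0.0329  0.031 ] end face a [-0.0746 -0.0465] b -0.030762174886935827
top few 0
cur jaw -1.4 -> -1.9 n 2
[2.35, -0.31, 0.04, 0.004, -0.0, -0.004, 2.0]
[2.35, -0.3, 0.04, 0.004, -0.0, -0.004, 2.0]
```

Request:
arm_command:
  plan:
    - [1.0,-0.4,0,0.004,0,0,2]
    - [1.0,-0.2,0,0.004,0,0,2]
    - [0.5,0,0,0,0,0,2]
    - [0,0,0,0,0,0,2]
    - [0,0,0,0,0,0,2]

```text
time: 18.6
position: [0.5487, -0.0667, 0.0806]
tool_rot: [0.015, 0.707, -0.01, 0.707]
ft_force: [0.5, 0.7, -1.0]
grip_width: 0.0297
```

```bash
sed -i 's/^    q=P\[:,:2\]-f; a=q@x;b=q@y; e=.*;/    q=P[:,:2]-f; a=q@x;b=q@y; e=(b<0)\&(P[:,2]<tc[2]+.016);/' m.py; python3 m.py
python3 - <<'E'
from h import *
V=View("side")
x=np.array([.9995,-.0323]);y=np.array([.0323,.9995]);f=np.array([.6086,-.0665])
m=cv2.inRange(V.hsv,(100,80,30),(130,255,255)); P=V.P[m>0]; q=P[:,:2]-f; a=q@x;b=q@y
k=(abs(b)<.07)&(a<-.02)&(a>-.11)&(P[:,2]>.035)&(P[:,2]<.055); print("lips",k.sum(), [np.percentile(v[k],[1,99]) for v in(a,b)])
go((.5491,-.0656,.06),jaw=-1.85,grip=2,n=2)
E
```

```text
18.7 [ 0.5488 -0.0666  0.0807] [ 0.3137  0.5554 -1.2925] 0.029798254891560103
tcp ab -0.05976731128944738 -0.002046247532590583
side 337 z [0.0754 0.1109] a [-0.0746 -0.045 ] b [-0.0398  0.0366] end face a [-0.0746 -0.0451] b -0.037932365145131874
top few 0
lips 83 [array([-0.0812, -0.0374]), array([-0.0473,  0.0385])]
cur jaw -1.9 -> -1.9 n 2
[1.04, 0.04, 0.01, -0.001, 0.0, -0.003, 2.0]
[1.04, 0.05, 0.01, -0.001, 0.0, -0.003, 2.0]
```

Run:
```python
from h import *
V=View("side"); tc=robot.get_obs()['position']
x=np.array([.9995,-.0323]);y=np.array([.0323,.9995]);f=np.array([.6086,-.0665])
m=cv2.inRange(V.hsv,(18,110,40),(35,255,255)); P=V.P; q=P[...,:2]-f; a=q@x;b=q@y; z=P[...,2]
k=(m>0)&(np.hypot(a+.06,b)<.06)&(z<tc[2]+.04)&(z>tc[2]-.02)
for lo in np.arange(tc[2]-.008,tc[2]+.03,.005):
    e=k&(z>lo)&(z<lo+.005); print(round(lo-tc[2],3),e.sum(),np.percentile(b[e],[5,25,50,75]))
e=k&(z>tc[2]+.023); print("top",e.sum(),np.percentile(b[e],[1,5,50,95,99]))
v,u=np.nonzero(k); print(u.min(),u.max(),v.min(),v.max())
V.crop("pics/s6.png",(270,180,350,270),7)
```

```text
-0.008 17 [-0.0382 -0.0378 -0.0373 -0.0366]
-0.003 25 [-0.0389 -0.038  -0.0377 -0.0363]
0.002 23 [-0.0393 -0.0386 -0.0379 -0.0333]
0.007 23 [-0.0395 -0.0388 -0.0382 -0.0378]
0.012 28 [-0.0397 -0.0388 -0.0383 -0.0375]
0.017 23 [-0.0396 -0.0386 -0.0378 -0.0362]
0.022 55 [-0.0388 -0.0377 -0.0324 -0.0155]
0.027 143 [-0.0373 -0.0296 -0.0203 -0.0046]
top 194 [-0.0401 -0.0383 -0.0219  0.0331  0.0369]
296 312 212 247
```

View pics/s6.png

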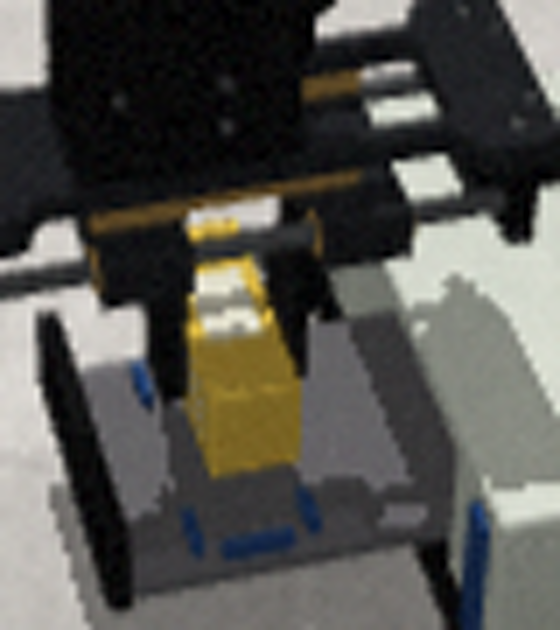

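Crop s6: the magazine's end face at crop (250,430) sits just inside the end lip at (258,540), well centred between the corner lips. It is about 1.7 mm too far to +y, so I correct that and descend.

Request:
arm_command:
  plan:
    - [1.0,-0.16,0,0,0,0,2]
    - [0.8,0,0,0,0,0,2]
    - [0.2,0,0,0,0,0,2]
    - [0,0,0,0,0,0,2]
    - [0,0,0,0,0,0,2]

```text
time: 19.42
position: [0.5488, -0.0681, 0.0593]
tool_rot: [0.014, 0.707, -0.009, 0.707]
ft_force: [-0.0, -0.5, -0.7]
grip_width: 0.0301
```

```bash
cat > m2.py <<'E'
from h import *
V=View("side"); o=robot.get_obs(); tc=o['position']
x=np.array([.9995,-.0323]);y=np.array([.0323,.9995]);f=np.array([.6086,-.0665])
q=V.P[...,:2]-f; a=q@x;b=q@y; z=V.P[...,2]; near=(np.hypot(a+.06,b)<.07)
k=near&(cv2.inRange(V.hsv,(18,110,40),(35,255,255))>0)&(z<.12); e=k&(z<np.percentile(z[k],95)-.01)&(b<-.01)
print("mag end b",np.median(b[e]),"a",(np.percentile(a[e],3)+np.percentile(a[e],97))/2,"z",np.percentile(z[k],[1,99]))
l=near&(cv2.inRange(V.hsv,(100,80,30),(130,255,255))>0)&(z<.055)&(z>.03)&(b<-.04); print("near end lip b",l.sum(),np.percentile(b[l],[5,50,95]),"a",a[l].mean(),"z",np.median(z[l]))
print(o['time'],tc,"ab",(tc[:2]-f)@x,(tc[:2]-f)@y,o['ft_force'],o['grip_width'])
E
python3 m2.py
python3 - <<'E'
from h import *
go((.5490,-.0682,.0495),jaw=-1.85,grip=2,n=2)
E
```

```text
mag end b -0.03928596119898607 a -0.06003388961819657 z [0.0412 0.0906]
near end lip b 43 [-0.0465 -0.0442 -0.0405] a -0.05960391120374189 z 0.04529416464463232
19.475 [ 0.5488 -0.0681  0.0594] ab -0.0597046588815063 -0.0035256426184137645 [-0.1874 -0.5653 -2.4377] 0.029914165912252644
cur jaw -1.9 -> -1.9 n 2
[0.49, -0.01, 0.01, -0.001, 0.0, -0.003, 2.0]
[0.49, -0.01, 0.01, -0.001, 0.0, -0.003, 2.0]
```

Request:
arm_command:
  plan:
    - [0.3,-0.06,0,0,0,0,2]
    - [0.3,0,0,0,0,0,2]
    - [0.15,0,0,0,0,0,2]
    - [0,0,0,0,0,0,2]
    - [0,0,0,0,0,0,2]

```text
time: 20.1
position: [0.5491, -0.0687, 0.0517]
tool_rot: [0.014, 0.707, -0.01, 0.707]
ft_force: [-0.6, 0.6, -1.2]
grip_width: 0.0302
```

```bash
python3 m2.py
```

```text
mag end b -0.03975709529335826 a -0.05968208530618867 z [0.0449 0.0824]
near end lip b 39 [-0.0465 -0.0444 -0.0412] a -0.0595677378992778 z 0.045142033828162176
20.15 [ 0.5491 -0.0688  0.0517] ab -0.0594118382811519 -0.004192669254722051 [ 0.0091 -0.1451 -1.1334] 0.029901742482152594
```

Request:
arm_command:
  plan:
    - [0.12,0,0,0,0,0,2]
    - [0.12,0,0,0,0,0,2]
    - [0.05,0,0,0,0,0,2]
    - [0,0,0,0,0,0,2]

```text
time: 20.65
position: [0.5492, -0.0688, 0.0489]
tool_rot: [0.014, 0.706, -0.01, 0.708]
ft_force: [0.0, -0.3, -0.4]
grip_width: 0.0297
```

```bash
python3 m2.py
```

```text
mag end b -0.03986629520107928 a -0.059855907742143 z [0.0434 0.0797]
near end lip b 35 [-0.0472 -0.0448 -0.0419] a -0.059967622970936545 z 0.04529356701966081
20.7 [ 0.5492 -0.0688  0.0489] ab -0.05929736057295043 -0.004176860290467183 [-0.6034 -0.281  -0.8825] 0.030025558252624353
```

Request:
arm_command:
  plan:
    - [0.1,0,0,0,0,0,2]
    - [0.05,0,0,0,0,0,2]
    - [0,0,0,0,0,0,2]

```text
time: 21.08
position: [0.5492, -0.0687, 0.049]
tool_rot: [0.014, 0.706, -0.01, 0.708]
ft_force: [-0.8, 0.3, -1.2]
grip_width: 0.0298
```

```bash
python3 m2.py
```

```text
mag end b -0.03981904183634161 a -0.05964980065885249 z [0.0439 0.0798]
near end lip b 32 [-0.0467 -0.0447 -0.0416] a -0.05906938686011508 z 0.04443091340804545
21.125 [ 0.5492 -0.0688  0.0489] ab -0.05928809845658597 -0.004179215431015915 [-0.7832 -0.0566  2.7104] 0.02986182311475412
```

Request:
arm_command:
  plan:
    - [0,0,0,0,0,0,4.4]
    - [0,0,0,0,0,0,4.4]
    - [0,0,0,0,0,0,4.4]
    - [0,0,0,0,0,0,4.4]

```text
time: 21.62
position: [0.5496, -0.0689, 0.0484]
tool_rot: [0.014, 0.706, -0.01, 0.708]
ft_force: [0.4, -0.4, 0.9]
grip_width: 0.0438
```

```bash
python3 m2.py
```

```text
mag end b -0.039925844791652065 a -0.059706159344410294 z [0.0423 0.08  ]
near end lip b 36 [-0.0462 -0.0444 -0.0408] a -0.05959085833514101 z 0.045469674584389386
21.675 [ 0.5496 -0.0689  0.0484] ab -0.058883740373666275 -0.004284386259473222 [ 0.6533  0.7752 -0.4764] 0.04402283309929923
```

Request:
arm_command:
  plan:
    - [-0.5,0,0,0,0,0,4.4]
    - [-1,0,0,0,0,0,4.4]
    - [-2,0,0,0,0,0,4.4]
    - [-4,0,0,0,0,0,4.4]
    - [-4,0,0,0,0,0,4.4]
    - [-1,0,0,0,0,0,4.4]
    - [0,0,0,0,0,0,4.4]

```text
time: 22.55
position: [0.5491, -0.0697, 0.1795]
tool_rot: [0.014, 0.706, -0.01, 0.708]
ft_force: [0.2, 0.3, 0.4]
grip_width: 0.0445
```

```bash
python3 m2.py
python3 - <<'E'
from h import *
V=View("side"); V.crop("pics/s7.png",(260,180,360,280),6)
T=View("top")
for W in(V,T):
    P=W.P.reshape(-1,3); m=(np.hypot(P[:,0]-.549,P[:,1]+.067)<.06)&(P[:,2]>.070)&(P[:,2]<.084); print(m.sum(), rect(P[m]) if m.sum()>10 else 0)
x=np.array([.9995,-.0323])
go((.47,-.065,.16),jaw=-1.85,grip=0)
E
```

```text
mag end b -0.03979885606626116 a -0.05982839212621618 z [0.0416 0.0798]
near end lip b 35 [-0.047  -0.0444 -0.0409] a -0.05929984610848076 z 0.04424609724325168
22.6 [ 0.5489 -0.0696  0.179 ] ab -0.05958696260328134 -0.004995871769976816 [0.6065 0.3861 0.4733] 0.043976233888860565
392 (array([ 0.5312, -0.0657]), array([82.8749, 67.6398]), 87.5924072265625)
0 0
cur jaw -1.9 -> -1.8 n 2
[0.89, 0.08, -3.91, -0.001, -0.0, -0.003, 0.0]
[0.89, 0.09, -3.91, -0.001, -0.0, -0.003, 0.0]
```

View pics/s7.png

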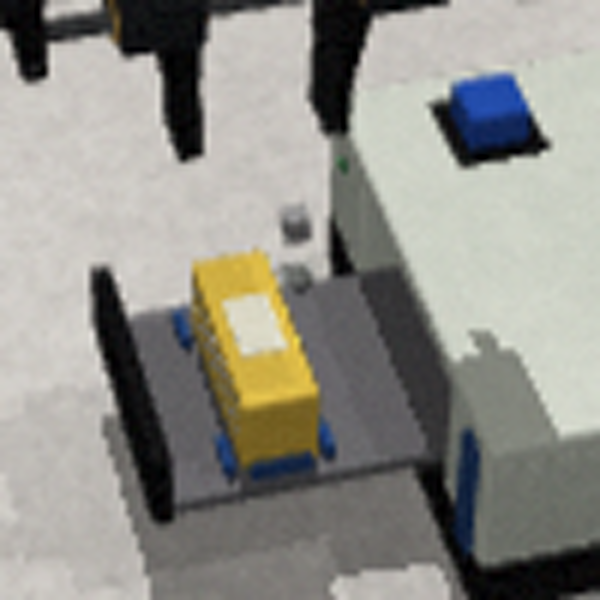

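Crop s7: the magazine stands upright inside all the lips at crop (258,355), released, with the tray still open. Next I go to the front of the tray with the fingers shut, jaw axis along y so the wide body stays off the scanner.

Run:
```python
from h import *
print(robot.get_obs()['q'])
go((.455,-.0626,.15),jaw=88.1,grip=0,n=10)
```

```text
[-0.3319  0.4892  1.6613  0.0079  0.9932 -0.3027]
cur jaw -1.9 -> -91.9 n 10
[0.28, 0.03, -0.93, 0.157, -0.001, -0.001, 0.0]
[0.28, -0.11, -0.93, 0.157, -0.001, -0.001, 0.0]
[0.28, -0.26, -0.9, 0.157, -0.001, -0.001, 0.0]
[0.28, -0.39, -0.85, 0.157, -0.001, -0.001, 0.0]
[0.28, -0.52, -0.78, 0.157, -0.001, -0.001, 0.0]
[0.28, -0.64, -0.69, 0.157, -0.001, -0.001, 0.0]
[0.28, -0.73, -0.58, 0.157, -0.001, -0.001, 0.0]
[0.28, -0.82, -0.46, 0.157, -0.001, -0.001, 0.0]
[0.28, -0.88, -0.32, 0.157, -0.001, -0.001, 0.0]
[0.28, -0.92, -0.18, 0.157, -0.001, -0.001, 0.0]
```

Request:
arm_command:
  plan:
    - [0,0,-0.9,0.157,0,0,0]
    - [0.2,-0.1,-0.9,0.157,0,0,0]
    - [0.2,-0.3,-0.9,0.157,0,0,0]
    - [0.2,-0.4,-0.9,0.157,0,0,0]
    - [0.2,-0.5,-0.8,0.157,0,0,0]
    - [0.2,-0.6,-0.7,0.157,0,0,0]
    - [0.2,-0.7,-0.6,0.157,0,0,0]
    - [0.2,-0.8,-0.5,0.157,0,0,0]
    - [0.2,-0.9,-0.3,0.157,0,0,0]
    - [0,-0.9,-0.2,0.157,0,0,0]
    - [0,0,0,0,0,0,0]

```text
time: 24.08
position: [0.4421, -0.0557, 0.1465]
tool_rot: [-0.516, -0.492, 0.525, -0.465]
ft_force: [0.1, 0.5, 0.5]
grip_width: 0.0005
```

Run:
```python
from h import *
o=robot.get_obs(); print(o['position'],o['q'],o['grip_width'])
go((.455,-.0626,.10),jaw=88.1,grip=0,n=4)
```

```text
[ 0.4421 -0.0557  0.1465] [-0.3812  0.4302  1.922   0.0079  0.8283  1.2685] 0.0005013243316681318
cur jaw -94.9 -> -91.9 n 4
[1.15, 0.38, 0.16, -0.013, -0.004, 0.009, 0.0]
[1.15, 0.36, 0.16, -0.013, -0.004, 0.009, 0.0]
[1.16, 0.35, 0.16, -0.013, -0.004, 0.009, 0.0]
[1.16, 0.34, 0.16, -0.013, -0.004, 0.009, 0.0]
```

Request:
arm_command:
  plan:
    - [2,0.2,0.2,-0.013,0,0.009,0]
    - [2.5,0.2,0.2,-0.013,0,0.009,0]
    - [2.5,0.2,0.2,-0.013,0,0.009,0]
    - [2,0.1,0.1,-0.013,0,0.009,0]
    - [0.8,0,0,0,0,0,0]
    - [0,0,0,0,0,0,0]
    - [0,0,0,0,0,0,0]

```text
time: 24.95
position: [0.45, -0.0623, 0.0429]
tool_rot: [0.509, 0.5, -0.499, 0.492]
ft_force: [-0.1, -0.2, -0.8]
grip_width: 0.0003
```

```bash
python3 m2.py
python3 - <<'E'
from h import *
go((.475,-.0633,.040),jaw=88.1,grip=0,n=2)
E
```

```text
mag end b -0.040158187870739985 a -0.05980532232809178 z [0.0417 0.0801]
near end lip b 34 [-0.0469 -0.0447 -0.0407] a -0.05920269793987817 z 0.04528796867022716
25.0 [ 0.4501 -0.0623  0.0431] ab -0.1585957673487348 -0.0009682973629111176 [-0.0739  0.1405  0.7996] 0.0007009958454178849
cur jaw -90.9 -> -91.9 n 2
[0.16, 1.25, 0.03, 0.009, -0.009, -0.002, 0.0]
[0.15, 1.25, 0.02, 0.009, -0.009, -0.002, 0.0]
```

Request:
arm_command:
  plan:
    - [0.1,1.2,0,0,0,0,0]
    - [0.1,1.0,0,0,0,0,0]
    - [0,0.4,0,0,0,0,0]
    - [0,0.3,0,0,0,0,0]
    - [0,0.3,0,0,0,0,0]
    - [0,0.3,0,0,0,0,0]

```text
time: 25.75
position: [0.4872, -0.0629, 0.0425]
tool_rot: [0.509, 0.5, -0.498, 0.493]
ft_force: [-3.8, -2.1, 1.3]
grip_width: 0.0003
```

```bash
python3 m2.py
```

```text
mag end b -0.04033651471808192 a -0.05754889803227909 z [0.0458 0.08  ]
near end lip b 35 [-0.0464 -0.0446 -0.0421] a -0.0586073508101656 z 0.04504570915679684
25.8 [ 0.4878 -0.0629  0.0425] ab -0.1208738148833238 -0.0003119439732244 [-2.1259 -0.1484  0.1675] 0.0006709954966676332
```

Request:
arm_command:
  plan:
    - [0,0.35,0.01,0,0,0,0]
    - [0,0.4,0.01,0,0,0,0]
    - [0,0.4,0.01,0,0,0,0]
    - [0,0.4,0.01,0,0,0,0]
    - [0,0.4,0.01,0,0,0,0]
    - [0,0.4,0.01,0,0,0,0]
    - [0,0.4,0.01,0,0,0,0]
    - [0,0.4,0.01,0,0,0,0]
    - [0,0.4,0.01,0,0,0,0]
    - [0,0.4,0.01,0,0,0,0]

```text
time: 27.05
position: [0.5255, -0.0636, 0.0423]
tool_rot: [0.507, 0.502, -0.5, 0.491]
ft_force: [-5.1, -0.8, 3.4]
grip_width: 0.0005
```

```bash
python3 m2.py
```

```text
mag end b -0.039951989066900506 a -0.019526599705282668 z [0.0423 0.0798]
near end lip b 30 [-0.0467 -0.0447 -0.0412] a -0.02318624172222158 z 0.044525082546801875
27.1 [ 0.5263 -0.0637  0.0423] ab -0.08236516063439762 0.00014804670015699102 [-2.9133 -0.0749  1.585 ] 0.0005794401334586801
```

Request:
arm_command:
  plan:
    - [0,0.4,0.01,0,0,0,0]
    - [0,0.4,0.01,0,0,0,0]
    - [0,0.4,0.02,0,0,0,0]
    - [0,0.4,0.02,0,0,0,0]
    - [0,0.4,0.02,0,0,0,0]
    - [0,0.4,0.02,0,0,0,0]
    - [0,0.4,0.02,0,0,0,0]
    - [0,0.4,0.02,0,0,0,0]
    - [0,0.4,0.02,0,0,0,0]
    - [0,0.4,0.02,0,0,0,0]
    - [0,0.4,0.02,0,0,0,0]
    - [0,0.3,0.02,0,0,0,0]

```text
time: 28.6
position: [0.5579, -0.0633, 0.0404]
tool_rot: [0.499, 0.514, -0.506, 0.48]
ft_force: [-7.9, -2.2, 5.7]
grip_width: 0.0008
```

```bash
cat > m3.py <<'E'
from h import *
V=View("side"); o=robot.get_obs(); tc=o['position']
x=np.array([.9995,-.0323]);y=np.array([.0323,.9995]);f=np.array([.6086,-.0665])
q=V.P[...,:2]-f; a=q@x;b=q@y; z=V.P[...,2]
k=(cv2.inRange(V.hsv,(105,120,40),(130,255,255))>0)&(abs(a-.056)<.03)&(abs(b-.06)<.03)&(z>.09)
A=(tc[:2]-f)@x
print(o['time'],tc,"ab",A,(tc[:2]-f)@y,"tray est",-A-.0215,"F",o['ft_force'],"key top z",np.percentile(z[k],[50,90]))
E
python3 m3.py
```

```text
28.65 [ 0.558  -0.0633  0.0403] ab -0.05069393537522995 0.0015538226196967965 tray est 0.02919393537522995 F [-10.5189  -1.0159   6.1293] key top z [0.1103 0.1129]
```

```bash
python3 m3.py
python3 - <<'E'
from h import *
o=robot.get_obs(); print(R.from_quat(o['tool_rot']).as_matrix().T, o['moment'],o['q'])
V=View("side"); V.crop("pics/s8.png",(260,150,380,270),5)
go((.5585,-.0633,.0403),jaw=88.1,grip=0,n=1)
E
```

```text
28.7 [ 0.558  -0.0633  0.0403] ab -0.05071183864057158 0.0015655901591419496 tray est 0.02921183864057158 F [-9.186  -2.203   6.6788] key top z [0.1098 0.1129]
[[-0.041   0.0265 -0.9988]
 [ 0.9991 -0.01   -0.0413]
 [-0.011  -0.9996 -0.0261]] [-0.3247  1.3602  0.0477] [-0.3188  0.7249  1.692   0.0177  0.772   1.2495]
cur jaw -90.6 -> -91.9 n 1
[0.0, 0.05, -0.0, 0.023, -0.026, 0.041, 0.0]
```

View pics/s8.png

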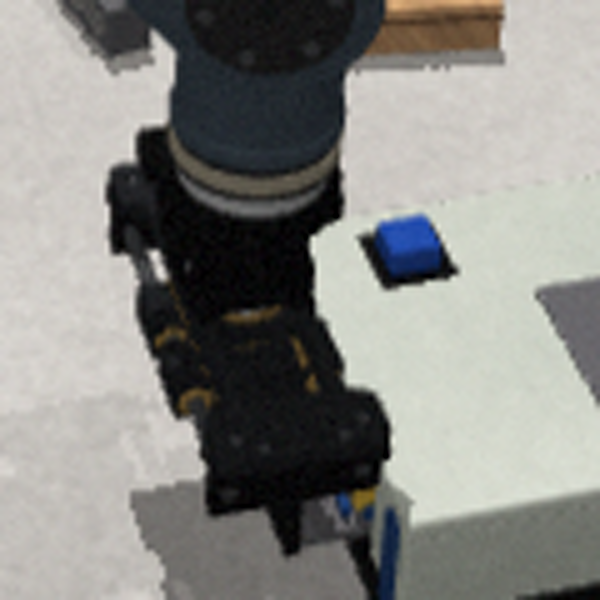

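Crop s8: the gripper is in front of the scanner, leaning slightly forward with a tilt of 0.04 rad that crept in under the push. The tray is about 28 mm out and the key is up. I'll straighten as I push on.

Request:
arm_command:
  plan:
    - [-0.05,0.2,0,0.01,-0.01,0.02,0]
    - [-0.05,0.3,0.02,0.01,-0.01,0.02,0]
    - [-0.05,0.35,0.02,0.005,-0.005,0.02,0]
    - [-0.05,0.35,0.02,0,0,0.01,0]

```text
time: 29.25
position: [0.5594, -0.0634, 0.0397]
tool_rot: [0.51, 0.491, -0.506, 0.493]
ft_force: [-9.0, -2.0, 5.0]
grip_width: 0.0007
```

```bash
python3 m3.py
python3 - <<'E'
from h import *
go((.5585,-.0633,.0403),jaw=88.1,grip=0,n=1)
E
```

```text
29.3 [ 0.5594 -0.0634  0.0397] ab -0.04931913644367709 0.0015493375504460395 tray est 0.02781913644367709 F [-8.9763 -2.9007  5.4029] key top z [0.1104 0.1127]
cur jaw -91.9 -> -91.9 n 1
[-0.06, -0.09, -0.0, -0.0, -0.002, -0.006, 0.0]
```

Request:
arm_command:
  plan:
    - [-0.08,0.4,0.02,0,0,0.008,0]
    - [-0.08,0.4,0.02,0,0,0.008,0]
    - [-0.08,0.4,0.02,0,0,0.008,0]
    - [-0.08,0.4,0.02,0,0,0.008,0]

```text
time: 29.8
position: [0.5595, -0.0633, 0.0398]
tool_rot: [0.509, 0.493, -0.505, 0.492]
ft_force: [-9.8, -3.5, 4.5]
grip_width: 0.0008
```

```bash
python3 m3.py
python3 - <<'E'
from h import *
go((.5585,-.0633,.0403),jaw=88.1,grip=0,n=1)
V=View("side")
x=np.array([.9995,-.0323]);y=np.array([.0323,.9995]);f=np.array([.6086,-.0665])
q=V.P[...,:2]-f; a=q@x;b=q@y; z=V.P[...,2]
for nm,m in(("yel",cv2.inRange(V.hsv,(18,110,40),(35,255,255))>0),("blue",cv2.inRange(V.hsv,(100,80,30),(130,255,255))>0),("dark panel",cv2.inRange(V.hsv,(0,0,0),(180,255,60))>0)):
    k=m&(a<.02)&(a>-.1)&(abs(b)<.058)&(z>.03)&(z<.085); print(nm,k.sum(), np.percentile(a[k],[2,50,98]) if k.sum() else 0, np.percentile(b[k],[2,98]) if k.sum() else 0, np.percentile(z[k],[2,98]) if k.sum() else 0)
E
```

```text
29.85 [ 0.5594 -0.0633  0.0398] ab -0.04922851667111569 0.0015990790173509464 tray est 0.027728516671115692 F [-10.1963  -3.7517   4.7679] key top z [0.1097 0.1127]
cur jaw -91.6 -> -91.9 n 1
[-0.05, -0.09, 0.0, 0.005, -0.006, -0.003, 0.0]
yel 25 [-0.0008  0.0025  0.0066] [-0.0417 -0.031 ] [0.0417 0.0692]
blue 21 [-0.0074 -0.0052  0.0056] [-0.0456 -0.0276] [0.0408 0.0486]
dark panel 120 [-0.038  -0.0291  0.0029] [-0.0532 -0.0245] [0.0313 0.0693]
```

Run:
```python
from h import *
o=robot.get_obs(); print(o['ft_force'],o['moment'],o['joint_torque'])
x=np.array([.9995,-.0323]);y=np.array([.0323,.9995]);f=np.array([.6086,-.0665])
for n in("side","top"):
    V=View(n); q=V.P[...,:2]-f; a=q@x;b=q@y; z=V.P[...,2]; dark=cv2.inRange(V.hsv,(0,0,0),(180,255,75))>0
    k=dark&(a>-.12)&(a<.05)&(abs(b)<.13)&(z>.07)&(z<.30)
    print(n,k.sum(),"a max by z band:")
    for lo in np.arange(.07,.24,.01):
        e=k&(z>=lo)&(z<lo+.01)
        if e.sum()>3: print("  z",round(lo,2),e.sum(),"a",np.percentile(a[e],[2,98]),"b",np.percentile(b[e],[2,98]))
V=View("side"); cv2.imwrite("pics/s9.png",cv2.resize(V.im[170:290,270:400],None,fx=6,fy=5,interpolation=cv2.INTER_CUBIC))
```

```text
[-10.1106  -2.5472   4.6787] [-0.641   1.7311 -0.0409] [  2.4897 -43.138  -14.2327   1.2281  -2.497   -0.0481]
side 2996 a max by z band:
  z 0.07 13 a [-0.0365  0.0048] b [-0.0903 -0.0416]
  z 0.08 6 a [-0.003   0.0002] b [-0.0902 -0.0804]
  z 0.09 35 a [0.0367 0.049 ] b [0.045  0.0792]
  z 0.1 7 a [-0.0662  0.0425] b [-0.083   0.0774]
  z 0.11 122 a [-0.0866 -0.0142] b [-0.086   0.0813]
  z 0.12 233 a [-0.0869 -0.0135] b [-0.0856  0.0827]
  z 0.13 380 a [-0.0867 -0.0132] b [-0.0911  0.0813]
  z 0.14 188 a [-0.0859 -0.0171] b [-0.0936  0.0705]
  z 0.15 717 a [-0.085  -0.0157] b [-0.0925  0.0843]
  z 0.16 109 a [-0.0741 -0.0251] b [-0.0151  0.0247]
  z 0.17 83 a [-0.0714 -0.0254] b [-0.0159  0.0072]
  z 0.18 79 a [-0.0716 -0.0279] b [-0.0166  0.003 ]
  z 0.19 27 a [-0.0715 -0.0282] b [-0.0151 -0.0062]
  z 0.2 48 a [-0.0865 -0.0154] b [-0.0162  0.0413]
  z 0.21 172 a [-0.0869 -0.0194] b [-0.036   0.0453]
  z 0.22 126 a [-0.0856 -0.015 ] b [-0.034   0.0099]
  z 0.23 62 a [-0.0843 -0.0206] b [-0.0338 -0.0017]
top 19 a max by z band:
  z 0.15 19 a [-0.0829 -0.0262] b [0.0585 0.0754]
```

Request:
arm_command:
  plan:
    - [-0.1,0.5,0.02,0,0,0.01,0]
    - [-0.1,0.5,0.02,0,0,0.01,0]

```text
time: 30.3
position: [0.5606, -0.0633, 0.0398]
tool_rot: [0.509, 0.494, -0.504, 0.492]
ft_force: [-11.0, -3.9, 2.9]
grip_width: 0.0004
```

```bash
python3 m3.py
python3 - <<'E'
from h import *
o=robot.get_obs(); print(o['moment'],R.from_quat(o['tool_rot']).as_matrix()[:,0])
E
```

```text
30.35 [ 0.5607 -0.0633  0.0398] ab -0.04798069301036422 0.0016022887250723022 tray est 0.026480693010364223 F [-10.0935  -3.1266   2.7771] key top z [0.1093 0.1123]
[-0.6655  1.7642 -0.0239] [ 0.0041  0.0079 -1.    ]
```

View pics/s9.png

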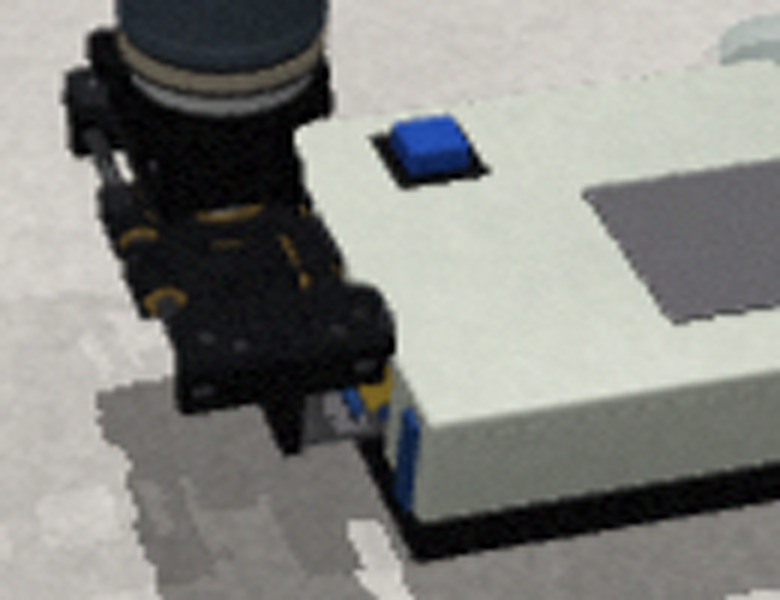

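Request:
arm_command:
  plan:
    - [-0.05,0.6,0.02,0,0,0.01,0]
    - [-0.05,0.65,0.02,0,0,0.01,0]
    - [-0.05,0.65,0.02,0,0,0.01,0]
    - [-0.05,0.65,0.02,0,0,0.01,0]

```text
time: 30.85
position: [0.5673, -0.0633, 0.0394]
tool_rot: [0.509, 0.497, -0.502, 0.492]
ft_force: [-12.3, -4.5, 9.3]
grip_width: 0.0004
```

```bash
python3 m3.py
python3 - <<'E'
from h import *
o=robot.get_obs(); print(o['moment'],R.from_quat(o['tool_rot']).as_matrix()[:,0])
E
```

```text
30.9 [ 0.5676 -0.0633  0.0394] ab -0.041033987981864285 0.001900515405601874 tray est 0.019533987981864287 F [-10.9461  -3.6886   7.4784] key top z [0.1051 0.1075]
[-0.615   1.9137 -0.0517] [ 0.0033  0.0127 -0.9999]
```

Request:
arm_command:
  plan:
    - [-0.05,0.6,0.02,0,0,0.01,0]
    - [-0.05,0.6,0.02,0,0,0.01,0]
    - [-0.05,0.6,0.02,0,0,0.01,0]

```text
time: 31.28
position: [0.5701, -0.0632, 0.0394]
tool_rot: [0.509, 0.5, -0.501, 0.491]
ft_force: [-13.9, -4.3, 8.1]
grip_width: 0.0008
```

```bash
python3 m3.py
```

```text
31.325 [ 0.5703 -0.0633  0.0394] ab -0.03836547502337908 0.002005990082032755 tray est 0.01686547502337908 F [-13.1481  -3.2271   7.8843] key top z [0.104  0.1054]
```

Request:
arm_command:
  plan:
    - [-0.15,0.45,0.1,0,0,0.01,0]
    - [-0.15,0.45,0.1,0,0,0.01,0]
    - [-0.15,0.5,0.08,0,0,0.01,0]

```text
time: 31.7
position: [0.5701, -0.0632, 0.0396]
tool_rot: [0.51, 0.502, -0.499, 0.489]
ft_force: [-11.1, -2.3, 1.1]
grip_width: -0.0001
```

```bash
python3 m3.py
```

```text
31.75 [ 0.5701 -0.0632  0.0396] ab -0.03853865484739831 0.0020722873658275344 tray est 0.01703865484739831 F [-10.6217  -2.1326   0.9568] key top z [0.1037 0.1053]
```

Request:
arm_command:
  plan:
    - [-0.1,0.6,0.06,0,0,0.008,0]
    - [-0.1,0.6,0.06,0,0,0.008,0]
    - [-0.1,0.6,0.06,0,0,0.008,0]

```text
time: 32.12
position: [0.576, -0.0632, 0.0395]
tool_rot: [0.51, 0.504, -0.498, 0.488]
ft_force: [-8.4, -1.9, 2.1]
grip_width: 0.0005
```

```bash
python3 m3.py
python3 - <<'E'
from h import *
V=View("side");x=np.array([.9995,-.0323]);y=np.array([.0323,.9995]);f=np.array([.6086,-.0665])
q=V.P[...,:2]-f; a=q@x;b=q@y; z=V.P[...,2]
for nm,m in(("yel",cv2.inRange(V.hsv,(18,110,40),(35,255,255))>0),("blue",cv2.inRange(V.hsv,(100,80,30),(130,255,255))>0),("dark panel",cv2.inRange(V.hsv,(0,0,0),(180,255,60))>0)):
    k=m&(a<.02)&(a>-.1)&(abs(b)<.058)&(z>.03)&(z<.085); print(nm,k.sum(), np.percentile(a[k],[2,50,98]) if k.sum() else 0, np.percentile(b[k],[2,98]) if k.sum() else 0, np.percentile(z[k],[2,98]) if k.sum() else 0)
o=robot.get_obs();print(o['q'],o['moment'],R.from_quat(o['tool_rot']).as_matrix()[:,0])
E
```

```text
32.175 [ 0.5766 -0.0632  0.0395] ab -0.03212658216948726 0.0022898693128139075 tray est 0.01062658216948726 F [-7.1459 -0.6187  1.375 ] key top z [0.1029 0.105 ]
yel 0 0 0 0
blue 1 [0.0095 0.0095 0.0095] [-0.032 -0.032] [0.0439 0.0439]
dark panel 111 [-0.0207 -0.0095  0.0093] [-0.0535 -0.0277] [0.0345 0.0673]
[-0.3161  0.7315  1.6742  0.0393  0.7477  1.242 ] [-0.2191  1.2122 -0.0158] [-0.0026  0.029  -0.9996]
```

Request:
arm_command:
  plan:
    - [-0.05,0.45,0.03,0,0,0.006,0]
    - [-0.05,0.45,0.03,0,0,0.006,0]

```text
time: 32.48
position: [0.5804, -0.0632, 0.0395]
tool_rot: [0.511, 0.504, -0.497, 0.488]
ft_force: [-8.3, -1.9, 4.5]
grip_width: 0.0005
```

```bash
python3 m3.py
```

```text
32.525 [ 0.5808 -0.0632  0.0394] ab -0.027901505548153818 0.0023750845503500585 tray est 0.006401505548153819 F [-6.9188 -1.2857  2.8475] key top z [0.1031 0.1056]
```

Request:
arm_command:
  plan:
    - [-0.05,0.4,0.03,0,0,0.006,0]
    - [-0.05,0.4,0.03,0,0,0.006,0]

```text
time: 32.78
position: [0.5837, -0.0632, 0.0394]
tool_rot: [0.511, 0.505, -0.496, 0.488]
ft_force: [-7.1, -2.4, 4.4]
grip_width: 0.0006
```

```bash
python3 m3.py
```

```text
32.825 [ 0.584  -0.0633  0.0394] ab -0.024679443260395867 0.0024081345492247197 tray est 0.0031794432603958686 F [-7.7455 -0.8033  3.306 ] key top z [0.1034 0.1053]
```

Request:
arm_command:
  plan:
    - [-0.05,0.4,0.02,0,0,0.006,0]

```text
time: 32.95
position: [0.5854, -0.0633, 0.0394]
tool_rot: [0.512, 0.505, -0.495, 0.488]
ft_force: [-7.8, -1.9, 3.2]
grip_width: 0.0007
```

```bash
python3 m3.py
```

```text
33.0 [ 0.586  -0.0633  0.0394] ab -0.022689226522984666 0.0024558419127727366 tray est 0.0011892265229846676 F [-6.4447 -1.6233  1.8975] key top z [0.1035 0.1053]
```

Request:
arm_command:
  plan:
    - [-0.05,0.35,0.02,0,0,0.006,0]

```text
time: 33.12
position: [0.5877, -0.0633, 0.0394]
tool_rot: [0.513, 0.504, -0.494, 0.489]
ft_force: [-6.2, -1.1, 2.9]
grip_width: 0.0008
```

```bash
python3 m3.py
```

```text
33.175 [ 0.588  -0.0633  0.0394] ab -0.02071393683634546 0.002507754292133002 tray est -0.0007860631636545379 F [-6.5934 -1.2602  2.1217] key top z [0.1121 0.1153]
```

Request:
arm_command:
  plan:
    - [-0.05,0.35,0.02,0,0,0.006,0]

```text
time: 33.3
position: [0.5896, -0.0634, 0.0394]
tool_rot: [0.513, 0.504, -0.494, 0.489]
ft_force: [-7.3, -1.6, 2.5]
grip_width: 0.0003
```

```bash
python3 m3.py
```

```text
33.35 [ 0.59   -0.0634  0.0394] ab -0.018719812125767506 0.0024950354658474783 tray est -0.002780187874232492 F [-6.4211 -3.0566  1.7542] key top z [0.1125 0.1152]
```

The key has jumped back up, so the tray is latched. I back off slowly, then leave.

Request:
arm_command:
  plan:
    - [0,-0.2,0,0,0,0,0]
    - [0,-0.2,0,0,0,0,0]
    - [0,-0.2,0,0,0,0,0]
    - [0,-0.2,0,0,0,0,0]
    - [0,-0.3,0,0,0,0,0]
    - [0,-1,0,0,0,0,0]
    - [0,-3,0,0,0,0,0]
    - [0,-3,0,0,0,0,0]
    - [-1,-3,0,0,0,0,0]
    - [-4,-1,0,0,0,0,0]
    - [-4,0,0,0,0,0,0]
    - [0,0,0,0,0,0,0]

```text
time: 34.85
position: [0.4651, -0.0644, 0.1292]
tool_rot: [0.516, 0.501, -0.492, 0.491]
ft_force: [0.4, -0.1, 0.1]
grip_width: 0.0006
```

```bash
python3 m3.py
python3 - <<'E'
from h import *
x=np.array([.9995,-.0323]);y=np.array([.0323,.9995]);f=np.array([.6086,-.0665])
for i in range(2):
    V=View("side"); q=V.P[...,:2]-f; a=q@x;b=q@y; z=V.P[...,2]
    k=(cv2.inRange(V.hsv,(0,0,0),(180,255,60))>0)&(a<.0)&(a>-.15)&(abs(b)<.05)&(z>.035)&(z<.07); print("panel a",k.sum(),np.percentile(a[k],[2,50]))
u0,v0,u1,v1=265,135,295,165; P=V.P[v0:v1,u0:u1].reshape(-1,3); Q=P[(P[:,2]>.028)&(P[:,2]<.05)]; print("grey",rect(Q))
cv2.imwrite("pics/end.png",V.im)
E
```

```text
34.9 [ 0.464  -0.0638  0.1279] ab -0.14465222336566233 -0.0020177281195483733 tray est 0.12315222336566234 F [-0.0132  0.246  -0.3297] key top z [0.1126 0.1152]
panel a 215 [-0.0123 -0.0113]
panel a 213 [-0.0124 -0.0114]
grey (array([0.6046, 0.3577]), array([88.05  , 29.0595]), 99.32946014404297)
```

View pics/end.png

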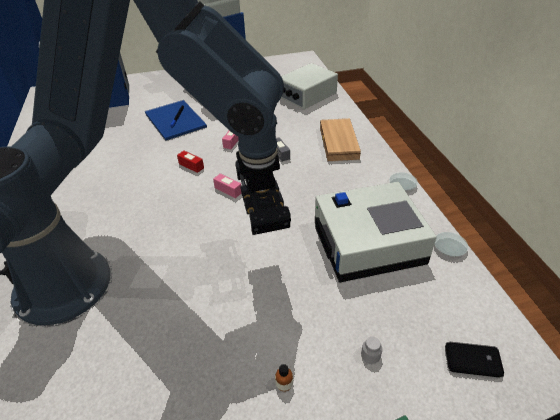

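The final view shows the tray front shut flush (≈(327,240)), with its face at -12.4 mm exactly as at the start. The key is up at (342,199), the bottle (284,378), can (372,350) and grey magazine are unmoved, and the arm is clear.

```bash
python3 -c "
from rig import workorder; print(workorder.hand_in())"
```

```text
the job is handed in; nothing more can be done
None
```

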